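# Fit a drilling template on its twin pins and lock it

### The arm

A 7-joint arm with a two-finger parallel gripper is mounted at the origin on the work surface. World frame = base frame: x ahead of the robot, y to its left, z up, the work surface at z = 0. Lengths are in m, angles in rad, forces in N, time in s.
With the tool pointing down it reaches from about 0.35 to 0.9 m from the base axis. Payload 8.1 kg.
Tool frame: the origin (TCP) lies between the finger pads; the fingertips stand 19 mm ahead of it and the grasp point (between the pads) is the TCP; y points along the fingers, x is the direction in which the jaws open and shut, and the axes are right-handed (so a half turn about y gives the same grasp; the last joint's range is limited). The gripper opens to 92 mm and grips with 3 to 60 N. Pads are 19 mm wide; open, the fingers measure 130 mm over their backs; the gripper's body (75 mm by 190 mm) begins 47 mm behind the grasp point.
Start: joints at [1.038, 0.434, 0.025, 1.573, -0.012, 1.134, -0.075], TCP at [0.26, -0.568, 0.246] pointing down, gripper open.
Joint ranges: [-2.62, 2.62], [-0.44, 2.09], [-1.27, 1.32], [0.08, 2.57], [-1.32, 4.46], [0.12, 2], [-2.74, 2.74]. Speed limits (rad/s): [2.22, 2.22, 3.01, 3.01, 3.14, 3.14, 3.14].

### API

Orientations are given as a rotation vector (axis times angle).
In Python, from cell import arm gives the robot as it stands.
- The arm moves only by the tool move_arm, never from a script. Its argument "series" is a list of rows, each an object of numbers: "x", "y", "z": the shift along the tool's x, y, z in cm; "rx", "ry", "rz": the turn, a rotation vector about the tool's x, y, z in rad. In form: [{"x": .., "y": .., "z": .., "rx": .., "ry": .., "rz": ..}, ...]. A call has 1 to 12 rows; each row shifts and turns the pose as measured when the row begins, along the tool's axes as they then stand; what a row does not reach is not made up. A row lasts 1/8 s, in which the tool goes at most 62.5 mm and 10.7 degrees, less where a joint would pass 70% of its speed; a pose out of reach is approached as far as the arm can. A call is refused whole if a number of a shift passes 6.25 or a number of a turn 0.188, either way. A call with a gripper value outside its range is refused whole. "jaw" is the finger opening in cm, from 0 to 9.18, set as the call begins (left out, the last holds). The fingers move at their own pace and stop on an object; "newtons" is the grip in N (left out, the last holds). Time passes only in rows, so rows that do not move let the fingers close. It gives the time, the measured TCP pose, the force and the opening at its end, in the units of the state.
- arm.observe(): the state, without advancing time (a new reading comes with each control period).
- arm.get_image(name): name is "scene" or "top"; returns the picture (480x640x3 uint8, blue, green, red); there is no depth.
- arm.camera_params(name): a dict with "K" (3x3 intrinsics, pixels), "k1" (the pictures are not rectified: a ray, as slopes to the right and down, at radius r is drawn at 1 + k1 r^2 times it, then the intrinsics apply), "R" (3x3) and "t" (3): a world point X has camera coordinates R X + t. Camera axes: x right, y down, z forward; pixel columns grow to the right and rows downward; lengths in m; the calibration is good to about 2 mm. A picture is of the moment at which its call begins. camera_params takes no time and is no camera call.
- arm.sign_off(): hands the job in, once; it reports no verdict.
The state is a dict: "clock": time; "joints": joint angles; "dq": joint speeds; "joint_efforts": joint torques, N m; "position": TCP position; "ee_rot": TCP orientation; "force": force on the tool from outside, world axes, zero at the start; "ft_torque": the same for the moment, N m; "width": opening from 0.0 (shut) to 1.0 (fully open).
Only numpy, scipy, OpenCV 4.12 (cv2) and the standard library are available. Lean on these libraries where they do the work, as an engineer would, in place of code of your own. Each camera call takes 0.05 s, during which the arm holds its last target.

### The job

Get the drilling fixture ready for drilling: line the red lock bar up with the fixture's two pins so that it can pass through the template's slot, then pick up the blue drilling template by its black handle and lower it gently (do not drop it) over both pins until it lies flat and fully home on the blank. Then give the red bar its full quarter turn so that it lies across the slot and locks the template, let go, and leave the other tools, cans and jar where they are.

Things in the scene. Friction and masses are not known exactly. Their poses are not given: they have to be found in the camera images.
- nest_mid (a point): Grey drilling fixture bolted to the bench, base 160 x 230 x 30 mm with an aluminium blank on it. This point lies midway between its two pins on the seat surface, 40 mm above the bench. Axes: y along the line of the pins, z up; x points to the side where the red lock bar stands. The template is home when template coincides with this point and the axes agree.
- pin_left (a point): Tip of the steel pin at y = +80 mm from nest_mid. Pins are 12 mm in diameter and stand 58 mm above the seat; the top 12 mm tapers to 5 mm diameter.
- pin_right (a point): Tip of the other, identical pin, at y = -80 mm from nest_mid.
- lock_grip (a point): Red quarter-turn lock bar: upright flat grip 14 mm thick, 54 mm long, 40 mm high, turning about a vertical axis at x = +35 mm, y = 0 from nest_mid. Its underside is 11 mm and its top 51 mm above the seat (3 and 43 mm above the seated template's upper face). This point is on the axis, 33 mm above the seat. Its y axis runs along the bar's length, its x axis through the thickness: pinch it across the 14 mm.
- lock (a joint): Angle of the lock bar, 0 to 1.57 rad with a stop at each end, growing anticlockwise seen from above. 0: the bar is parallel to the line of the pins and passes the template's slot (it passes only within about 0.15 rad of this). 1.57: the bar lies across the slot, locked. Light friction (0.08 N m) holds it where it is left. It starts somewhere between 0.6 and 1.5.
- template: Blue drilling template, loose plate 120 (x) x 200 (y) x 8 mm (z), about 0.45 kg, lying flat on the bench. Its origin is at the centre of its underside, midway between its two 14 mm pin holes, which lie at y = +80 and -80 mm (x = 0). A slot, 24 mm in x by 66 mm in y, goes through it, centred at x = +35, y = 0; the black handle stands at x = -35 mm. It fits only one way round: slot over the red bar, handle on the other side. Four brass drill bushings show on top.
- template_grip (a point): Centre, half-way up, of the template's black upright handle: a bar 14 mm thick in x, 60 mm long in y, 42 mm high, standing on the plate's upper face; this point is at x = -35, y = 0, z = +29 mm from the template's origin, with the same axes. Pinch it across the 14 mm.
- screwdriver: Screwdriver with blue handle, 190 mm long, lying between the fixture and the template along its x axis; origin under its middle. Leave alone.
- wrench: Steel wrench, 180 mm long, lying along its x axis; origin under its middle. Leave alone.
- hammer: Hammer, 260 mm long, lying along its x axis; origin under its middle. Leave alone.
- can_red: Upright white spray can with a red band, 62 mm in diameter, 170 mm high; origin at its foot. Leave alone.
- can_blue: Upright blue spray can with a white band, 62 mm in diameter, 150 mm high; origin at its foot. Leave alone.
- jar: Glass jar with a blue lid, 68 mm in diameter, 80 mm high; origin at its foot. Leave alone.
Not all that is in view belongs to the job. What is shaped like the template but green is not meant.

How it is judged:
By the outcome, as a careful person would: the job done as asked, in the order asked, and still so for the second after the job is handed in, with the robot touching nothing.
It also fails if it takes over 72 s, if anything falls off the work surface, if the arm or the gripper's body presses on something with over 40 N, if the wrist force passes 120 N, or if a joint passes its speed limit or range.

## Working session

There is one attempt and no reset: what is moved stays moved. The work goes in short steps, Python scripts to look and compute and a tool call to move; the robot and the scene stay as the last step left them, time stands still between calls to the robot, and variables do not carry over. Pictures are saved under pics/ and viewed, and the job is handed in when it is done.

Besides the shell and the picture viewer there is one more tool, called after "Emit:" as a command line: name --argument value ..., lists and objects as JSON in quotes. move_arm: Moves the arm, as the interface text tells. Its arguments: {"type":"object","properties":{"series":{"type":"array","items":{"type":"object","properties":{"x":{"type":"number"},"y":{"type":"number"},"z":{"type":"number"},"rx":{"type":"number"},"ry":{"type":"number"},"rz":{"type":"number"}}}},"jaw":{"type":"number"},"newtons":{"type":"number"}},"required":["series"]}

```bash
mkdir -p pics; ls; python3 - <<'E'
from cell import arm
import cv2
print(arm.observe())
for n in ("scene","top"):
    cv2.imwrite(f"pics/{n}0.png",arm.get_image(n)); print(n,arm.camera_params(n))
E
```

```text
pics
{'clock': 0.0, 'joints': array([ 1.0383832 ,  0.4352391 ,  0.02499918,  1.57410238, -0.01160075,
        1.13401152, -0.0751252 ]), 'dq': array([-0.00156194,  0.0019433 , -0.00122749,  0.00075227, -0.00306177,
       -0.00010362,  0.00036064]), 'joint_efforts': array([-5.98371626e-04, -6.67861819e+01,  9.84483585e-01, -3.14452422e+01,
       -6.05796184e-02,  4.30582662e-02,  1.79964782e-04]), 'position': array([ 0.26017002, -0.56773607,  0.24493321]), 'ee_rot': array([-1.38161831,  0.88821725, -0.88585602]), 'force': array([ 0.36855208, -0.74937924, -0.23204595]), 'ft_torque': array([ 0.0347798 ,  0.01595436, -0.02407812]), 'width': 1.0014258294945069}
scene {'K': array([[605.39659966,   0.        , 303.2784772 ],
       [  0.        , 605.39659966, 247.82237329],
       [  0.        ,   0.        ,   1.        ]]), 'k1': -0.028717523422149727, 'R': array([[-0.45646267,  0.88966866, -0.01146756],
       [ 0.63629109,  0.317399  , -0.70312981],
       [-0.62191276, -0.32824921, -0.71096904]]), 't': array([ 0.34779349, -0.2324819 ,  1.82377787])}
top {'K': array([[531.15108243,   0.        , 322.23824954],
       [  0.        , 531.15108243, 232.46676634],
       [  0.        ,   0.        ,   1.        ]]), 'k1': -0.03242931745073804, 'R': array([[-0.00331687, -0.99996958, -0.00705922],
       [-0.98312031,  0.00455218, -0.1829036 ],
       [ 0.18293017,  0.0063334 , -0.98310551]]), 't': array([-0.11025059,  0.56166445,  1.29004789])}
```

View pics/scene0.png

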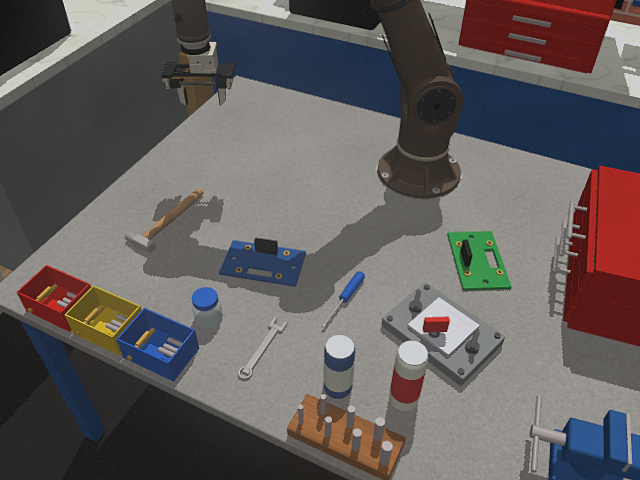

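View pics/top0.png

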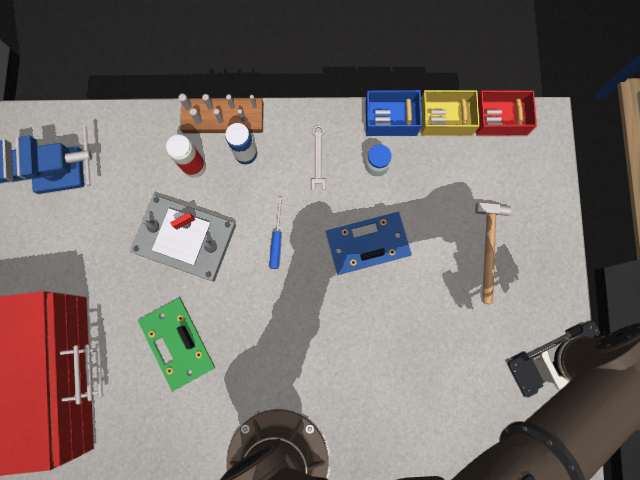

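The overview shows the blue template at about (368,243) and the fixture at (183,236) in the top view. The bar is oblique, and the green decoy is at (176,343). I'll enlarge next.

```bash
python3 - <<'E'
import cv2
def crop(n,x,y,w,h,s,o):
    im=cv2.imread(f"pics/{n}.png")[y:y+h,x:x+w]
    im=cv2.resize(im,None,fx=s,fy=s,interpolation=cv2.INTER_CUBIC)
    st=10
    for i in range(0,w,st):
        cv2.line(im,(i*s,0),(i*s,6),(0,255,255),1)
        if i%20==0: cv2.putText(im,str(x+i),(i*s,16),0,.35,(0,0,255),1)
    for i in range(0,h,st):
        cv2.line(im,(0,i*s),(6,i*s),(0,255,255),1)
        if i%20==0:cv2.putText(im,str(y+i),(8,i*s+4),0,.35,(0,0,255),1)
    cv2.imwrite(f"pics/{o}.png",im)
crop("top0",125,185,115,100,6,"t_fix")
crop("top0",318,200,100,80,7,"t_tem")
crop("scene0",378,275,130,115,5,"s_fix")
crop("scene0",215,230,95,60,8,"s_tem")
E
```

```text
(no output)
```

View pics/t_fix.png

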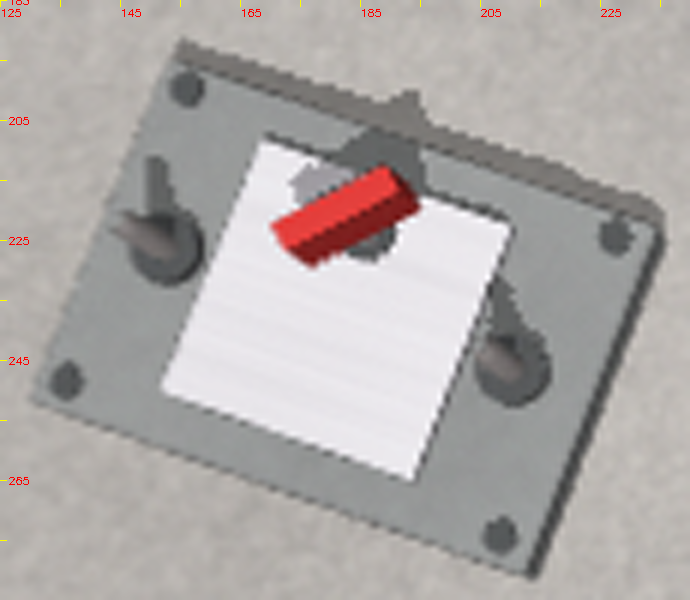

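View pics/t_tem.png

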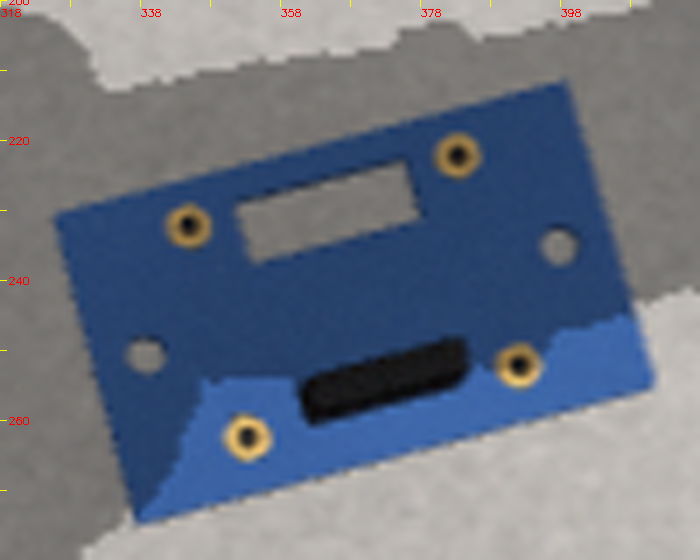

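View pics/s_fix.png

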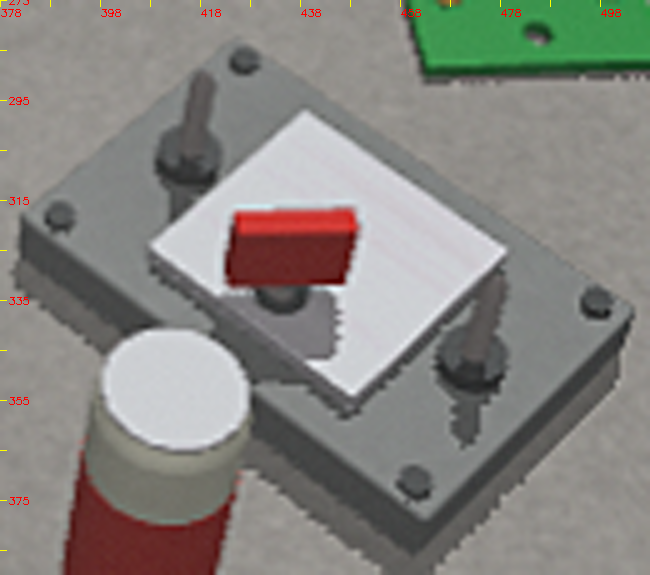

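View pics/s_tem.png

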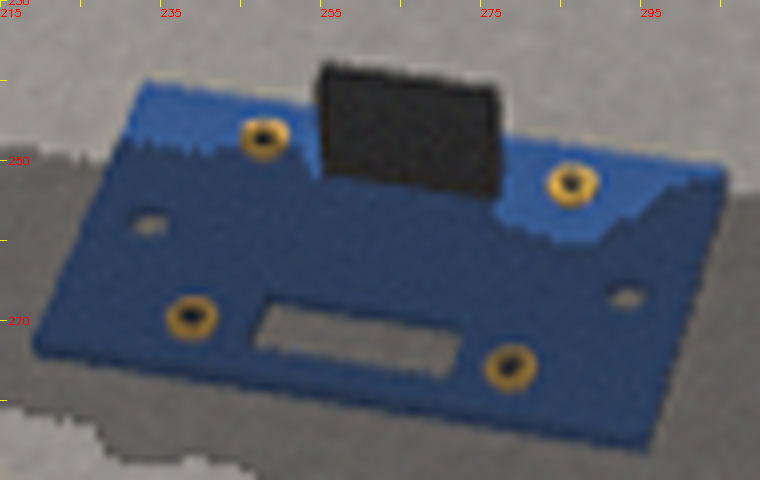

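```bash
cat > h.py <<'E'
import numpy as np, cv2
from scipy.optimize import least_squares
from scipy.spatial.transform import Rotation as Rn
from cell import arm
P={n:arm.camera_params(n) for n in("scene","top")}
def proj(n,X):
    c=P[n]; X=np.atleast_2d(X)
    d=np.array([c['k1'],0,0,0,0.])
    return cv2.projectPoints(X.astype(float),cv2.Rodrigues(c['R'])[0],c['t'],c['K'],d)[0][:,0]
def W(p,L,z0=0):
    c,s=np.cos(p[2]),np.sin(p[2]); L=np.atleast_2d(L)
    return np.c_[p[0]+c*L[:,0]-s*L[:,1],p[1]+s*L[:,0]+c*L[:,1],L[:,2]+z0]
def fit(obs,p0):
    # obs list (cam, local xyz in mm with world z, pixel)
    def f(p): return np.concatenate([proj(n,W(p,np.array(l)/1000.))[0]-px for n,l,px in obs])
    r=least_squares(f,p0,loss='soft_l1'); 
    return r.x,f(r.x).reshape(-1,2)
def up(px,x0,y0,s): return np.array([(px[0]+.5)/s-.5+x0,(px[1]+.5)/s-.5+y0])
E
cat > m.py <<'E'
from h import *
T=lambda a,b:up((a,b),125,185,6); S=lambda a,b:up((a,b),378,275,5)
fix=[("top",(0,80,98),T(115,215)),("top",(0,-80,98),T(483,347)),
("top",(80,115,30),T(180,62)),("top",(80,-115,30),T(660,230)),("top",(-80,-115,30),T(530,572)),("top",(-80,115,30),T(33,400)),
("scene",(0,80,98),S(497,272)),("scene",(0,-80,98),S(203,73)),
("scene",(-80,-115,30),S(238,37)),("scene",(-80,115,30),S(632,312)),("scene",(80,115,30),S(425,517)),("scene",(80,-115,30),S(22,217))]
for nm,o in (("both",fix),("top",fix[:6]),("scene",fix[6:])):
    p,r=fit(o,[.55,.25,-.3]); print("fix",nm,p.round(4)); 
    if nm=="both": print(r.round(1).tolist()); F=p
T=lambda a,b:up((a,b),318,200,7); S=lambda a,b:up((a,b),215,230,8)
tem=[("top",(0,80,8),T(146,356)),("top",(0,-80,8),T(559,247)),
("top",(60,100,8),T(57,215)),("top",(60,-100,8),T(568,80)),("top",(-60,-100,8),T(655,385)),("top",(-60,100,8),T(138,522)),
("scene",(0,80,8),S(627,297)),("scene",(0,-80,8),S(150,223)),
("scene",(-60,-100,8),S(147,82)),("scene",(-60,100,8),S(725,168)),("scene",(60,100,8),S(650,440)),("scene",(60,-100,8),S(35,345))]
for nm,o in (("both",tem),("top",tem[:6]),("scene",tem[6:])):
    p,r=fit(o,[.55,-.2,.3]); print("tem",nm,p.round(4)); 
    if nm=="both": print(r.round(1).tolist()); TT=p
T=lambda a,b:up((a,b),125,185,6); S=lambda a,b:up((a,b),378,275,5)
ax=W(F,[[.035,0,0]])[0]
lock=[("top",(7,27,91),T(272,226)),("top",(7,-27,91),T(386,166)),("top",(-7,-27,91),T(402,190)),("top",(-7,27,91),T(296,248))]
p,r=fit(lock,[ax[0],ax[1],.5]); print("lock",p.round(4),"axis from fixture",ax.round(4),"angle",p[2]-F[2],r.round(1).tolist())
o=arm.observe(); R=Rn.from_rotvec(o['ee_rot']).as_matrix(); print(R.round(3))
E
python3 m.py
```

```text
fix both [ 0.5564  0.2493 -0.3381]
[[0.7, 0.7], [-0.5, -0.3], [-2.0, -1.0], [-0.2, -0.9], [-1.0, 0.6], [-1.2, -0.2], [-0.1, -0.1], [-0.2, -1.2], [-1.1, -0.8], [0.9, -0.7], [-0.4, 1.1], [-1.5, -0.6]]
fix top [ 0.5559  0.2475 -0.3397]
fix scene [ 0.557   0.2504 -0.3391]
tem both [ 0.5427 -0.2301  0.2568]
[[-0.5, -0.2], [-0.2, -0.4], [-1.2, -0.1], [-0.7, -0.1], [-0.0, -0.0], [-0.7, 0.3], [-0.1, -0.9], [-0.6, -0.9], [-0.7, -0.3], [0.3, -0.1], [-0.6, -0.2], [-0.8, -0.6]]
tem top [ 0.5425 -0.2315  0.2545]
tem scene [ 0.5437 -0.2283  0.2605]
lock [0.5888 0.2363 0.5189] axis from fixture [0.5894 0.2377 0.    ] angle 0.8569145810053215 [[0.1, -0.1], [0.4, -0.8], [0.3, -0.0], [-1.4, 1.0]]
[[ 0.417 -0.001  0.909]
 [-0.909  0.001  0.417]
 [-0.001 -1.    -0.   ]]
```

```bash
cat >> h.py <<'E'
def ray(n,px,z):
    c=P[n]; u=cv2.undistortPoints(np.array([[px]],float),c['K'],np.array([c['k1'],0,0,0,0.]))[0,0]
    d=c['R'].T@np.array([u[0],u[1],1]); o=-c['R'].T@c['t']; return o+d*(z-o[2])/d[2]
E
python3 - <<'E'
from h import *
F=np.array([.5564,.2493,-.338])
ax=W(F,[[.035,0,0]])[0]
for nm,z,a,b in (("red",.17,(178,141),(412,352)),("blue",.15,(237,130),(340,347)),("jar",.08,(379,155),(205,298))):
    for n,px in (("top",a),("scene",b)):
        X=ray(n,px,z); d=X-ax; print(nm,n,X.round(3),"dist",np.hypot(*d[:2]).round(3),"dir",np.arctan2(d[1],d[0]).round(2))
E
python3 - <<'E'
import cv2
im=cv2.imread('pics/top0.png')[110:180,155:265]; cv2.imwrite('pics/cans.png',cv2.resize(im,None,fx=6,fy=6))
E
```

```text
red top [0.763 0.23  0.17 ] dist 0.174 dir -0.04
red scene [0.752 0.231 0.17 ] dist 0.163 dir -0.04
blue top [0.797 0.093 0.15 ] dist 0.253 dir -0.61
blue scene [0.79  0.098 0.15 ] dist 0.245 dir -0.61
jar top [ 0.755 -0.258  0.08 ] dist 0.522 dir -1.25
jar scene [ 0.759 -0.252  0.08 ] dist 0.518 dir -1.24
```

View pics/cans.png

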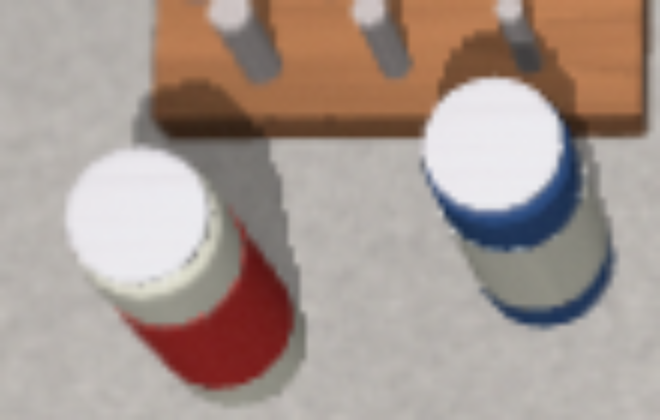

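```bash
cat > pl.py <<'E'
# usage: pl.py x y z a(jaw dir, rad) N
import sys
from h import *
np.set_printoptions(suppress=True)
def plan(x,y,z,a,N=None):
    o=arm.observe(); R=Rn.from_rotvec(o['ee_rot']); M=R.as_matrix()
    G=np.array([[np.cos(a),0,-np.sin(a)],[np.sin(a),0,np.cos(a)],[0,-1,0]])
    G=Rn.from_matrix(G); dv=(R.inv()*G).as_rotvec(); dp=np.array([x,y,z])-o['position']
    if N is None: N=max(1,int(np.ceil(max(np.abs(dp).max()/.055,np.abs(dv).max()/.17))))
    print("t",round(o['clock'],2),"pos",o['position'].round(4),"a",round(np.arctan2(M[1,0],M[0,0]),3),"tilt",M[2,[0,2]].round(3),"F",o['force'].round(1),"w cm",round(o['width']*9.18,2),"q",o['joints'].round(2))
    print("dp mm",(dp*1000).round(1),"dv",dv.round(3),"N",N)
    for i in range(N):
        Ri=R*Rn.from_rotvec(dv*i/N); s=Ri.inv().apply(dp/N)*100; 
        print("{"+",".join(f'"{k}":{v:.2f}' for k,v in zip("xyz",s))+","+",".join(f'"{k}":{v:.3f}' for k,v in zip(("rx","ry","rz"),dv/N))+"}")
if __name__=="__main__":
    v=[float(s) for s in sys.argv[1:]]; plan(*v[:4],*( [int(v[4])] if len(v)>4 else []))
E
python3 pl.py .589 .2373 .22 .519
```

```text
t 0.1 pos [ 0.2602 -0.5678  0.245 ] a -1.141 tilt [-0.001 -0.   ] F [ 0.1 -0.7 -0.6] w cm 9.19 q [ 1.04  0.44  0.03  1.57 -0.01  1.13 -0.08]
dp mm [328.8 805.1 -25. ] dv [-0.001 -1.66  -0.001] N 15
{"x":-3.97,"y":0.17,"z":4.23,"rx":-0.000,"ry":-0.111,"rz":-0.000}
{"x":-3.47,"y":0.17,"z":4.64,"rx":-0.000,"ry":-0.111,"rz":-0.000}
{"x":-2.94,"y":0.17,"z":5.00,"rx":-0.000,"ry":-0.111,"rz":-0.000}
{"x":-2.37,"y":0.17,"z":5.29,"rx":-0.000,"ry":-0.111,"rz":-0.000}
{"x":-1.77,"y":0.17,"z":5.52,"rx":-0.000,"ry":-0.111,"rz":-0.000}
{"x":-1.15,"y":0.17,"z":5.68,"rx":-0.000,"ry":-0.111,"rz":-0.000}
{"x":-0.52,"y":0.17,"z":5.77,"rx":-0.000,"ry":-0.111,"rz":-0.000}
{"x":0.12,"y":0.17,"z":5.80,"rx":-0.000,"ry":-0.111,"rz":-0.000}
{"x":0.76,"y":0.17,"z":5.75,"rx":-0.000,"ry":-0.111,"rz":-0.000}
{"x":1.39,"y":0.17,"z":5.63,"rx":-0.000,"ry":-0.111,"rz":-0.000}
{"x":2.01,"y":0.17,"z":5.44,"rx":-0.000,"ry":-0.111,"rz":-0.000}
{"x":2.59,"y":0.17,"z":5.18,"rx":-0.000,"ry":-0.111,"rz":-0.000}
{"x":3.15,"y":0.17,"z":4.87,"rx":-0.000,"ry":-0.111,"rz":-0.000}
{"x":3.67,"y":0.17,"z":4.49,"rx":-0.000,"ry":-0.111,"rz":-0.000}
{"x":4.14,"y":0.17,"z":4.06,"rx":-0.000,"ry":-0.111,"rz":-0.000}
```

Emit:
move_arm --series '[{"x":-4,"y":0,"z":4.2,"ry":-0.11},{"x":-3.5,"z":4.6,"ry":-0.11},{"x":-3,"z":5,"ry":-0.11},{"x":-2.4,"z":5.3,"ry":-0.11},{"x":-1.8,"z":5.5,"ry":-0.11},{"x":-1.2,"z":5.7,"ry":-0.11},{"x":-0.5,"z":5.8,"ry":-0.11},{"x":0.1,"z":5.8,"ry":-0.11},{"x":0.8,"z":5.7,"ry":-0.11},{"x":1.4,"z":5.6,"ry":-0.11},{"x":2,"z":5.4,"ry":-0.11},{"x":2.6,"z":5.2,"ry":-0.11}]' --jaw 4.5 --newtons 30

```text
invalid input
```

```bash
python3 pl.py .589 .2373 .22 .519
```

```text
t 0.1 pos [ 0.2602 -0.5678  0.245 ] a -1.141 tilt [-0.001 -0.   ] F [ 0.1 -0.7 -0.6] w cm 9.19 q [ 1.04  0.44  0.03  1.57 -0.01  1.13 -0.08]
dp mm [328.8 805.1 -25. ] dv [-0.001 -1.66  -0.001] N 15
{"x":-3.97,"y":0.17,"z":4.23,"rx":-0.000,"ry":-0.111,"rz":-0.000}
{"x":-3.47,"y":0.17,"z":4.64,"rx":-0.000,"ry":-0.111,"rz":-0.000}
{"x":-2.94,"y":0.17,"z":5.00,"rx":-0.000,"ry":-0.111,"rz":-0.000}
{"x":-2.37,"y":0.17,"z":5.29,"rx":-0.000,"ry":-0.111,"rz":-0.000}
{"x":-1.77,"y":0.17,"z":5.52,"rx":-0.000,"ry":-0.111,"rz":-0.000}
{"x":-1.15,"y":0.17,"z":5.68,"rx":-0.000,"ry":-0.111,"rz":-0.000}
{"x":-0.52,"y":0.17,"z":5.77,"rx":-0.000,"ry":-0.111,"rz":-0.000}
{"x":0.12,"y":0.17,"z":5.80,"rx":-0.000,"ry":-0.111,"rz":-0.000}
{"x":0.76,"y":0.17,"z":5.75,"rx":-0.000,"ry":-0.111,"rz":-0.000}
{"x":1.39,"y":0.17,"z":5.63,"rx":-0.000,"ry":-0.111,"rz":-0.000}
{"x":2.01,"y":0.17,"z":5.44,"rx":-0.000,"ry":-0.111,"rz":-0.000}
{"x":2.59,"y":0.17,"z":5.18,"rx":-0.000,"ry":-0.111,"rz":-0.000}
{"x":3.15,"y":0.17,"z":4.87,"rx":-0.000,"ry":-0.111,"rz":-0.000}
{"x":3.67,"y":0.17,"z":4.49,"rx":-0.000,"ry":-0.111,"rz":-0.000}
{"x":4.14,"y":0.17,"z":4.06,"rx":-0.000,"ry":-0.111,"rz":-0.000}
```

Emit:
move_arm --series '[{"x":-4,"y":0,"z":4.2,"rx":0,"ry":-0.11,"rz":0},{"x":-3.5,"y":0,"z":4.6,"rx":0,"ry":-0.11,"rz":0},{"x":-3,"y":0,"z":5,"rx":0,"ry":-0.11,"rz":0},{"x":-2.4,"y":0,"z":5.3,"rx":0,"ry":-0.11,"rz":0},{"x":-1.8,"y":0,"z":5.5,"rx":0,"ry":-0.11,"rz":0},{"x":-1.2,"y":0,"z":5.7,"rx":0,"ry":-0.11,"rz":0},{"x":-0.5,"y":0,"z":5.8,"rx":0,"ry":-0.11,"rz":0},{"x":0.1,"y":0,"z":5.8,"rx":0,"ry":-0.11,"rz":0},{"x":0.8,"y":0,"z":5.7,"rx":0,"ry":-0.11,"rz":0},{"x":1.4,"y":0,"z":5.6,"rx":0,"ry":-0.11,"rz":0},{"x":2,"y":0,"z":5.4,"rx":0,"ry":-0.11,"rz":0},{"x":2.6,"y":0,"z":5.2,"rx":0,"ry":-0.11,"rz":0}]' --jaw 4.5 --newtons 30

```text
clock: 1.6
position: [0.5172, 0.0954, 0.2421]
ee_rot: [-1.565, -0.163, 0.169]
force: [1.2, 0.3, -0.0]
width: 0.491
```

```bash
python3 pl.py .589 .2373 .22 .519
```

```text
t 1.6 pos [0.5172 0.0954 0.2421] a 0.211 tilt [-0.004  0.   ] F [ 1.2  0.3 -0. ] w cm 4.51 q [ 0.16  0.34 -0.57  1.78  0.21  1.08 -0.27]
dp mm [ 71.8 141.9 -22.1] dv [-0.001 -0.308 -0.004] N 3
{"x":3.34,"y":0.73,"z":4.12,"rx":-0.000,"ry":-0.103,"rz":-0.001}
{"x":3.74,"y":0.73,"z":3.76,"rx":-0.000,"ry":-0.103,"rz":-0.001}
{"x":4.10,"y":0.73,"z":3.36,"rx":-0.000,"ry":-0.103,"rz":-0.001}
```

Emit:
move_arm --series '[{"x":3.3,"y":0.8,"z":4.1,"rx":0,"ry":-0.105,"rz":0},{"x":3.7,"y":0.8,"z":3.8,"rx":0,"ry":-0.105,"rz":0},{"x":4.1,"y":0.8,"z":3.4,"rx":0,"ry":-0.105,"rz":0},{"x":0.5,"y":3,"z":0.2,"rx":0,"ry":0,"rz":0},{"x":0,"y":2,"z":0,"rx":0,"ry":0,"rz":0}]'

```text
clock: 2.22
position: [0.5922, 0.2533, 0.1649]
ee_rot: [-1.525, -0.424, 0.428]
force: [0.1, -1.2, 0.5]
width: 0.49
```

```bash
python3 pl.py .589 .2373 .075 .519
python3 - <<'E'
from h import *
im=arm.get_image("top"); cv2.imwrite("pics/t1.png",cv2.resize(im[170:290,120:250],None,fx=5,fy=5))
im=arm.get_image("scene"); cv2.imwrite("pics/s1.png",cv2.resize(im[230:400,350:530],None,fx=4,fy=4))
E
```

```text
t 2.23 pos [0.5922 0.2533 0.1649] a 0.544 tilt [-0.002  0.004] F [ 0.1 -1.2  0.5] w cm 4.5 q [-0.1   0.62 -0.6   1.58  0.38  1.07 -0.26]
dp mm [ -3.2 -16.  -89.9] dv [-0.004  0.025 -0.002] N 2
{"x":-0.54,"y":4.49,"z":-0.62,"rx":-0.002,"ry":0.012,"rz":-0.001}
{"x":-0.54,"y":4.49,"z":-0.62,"rx":-0.002,"ry":0.012,"rz":-0.001}
```

View pics/s1.png

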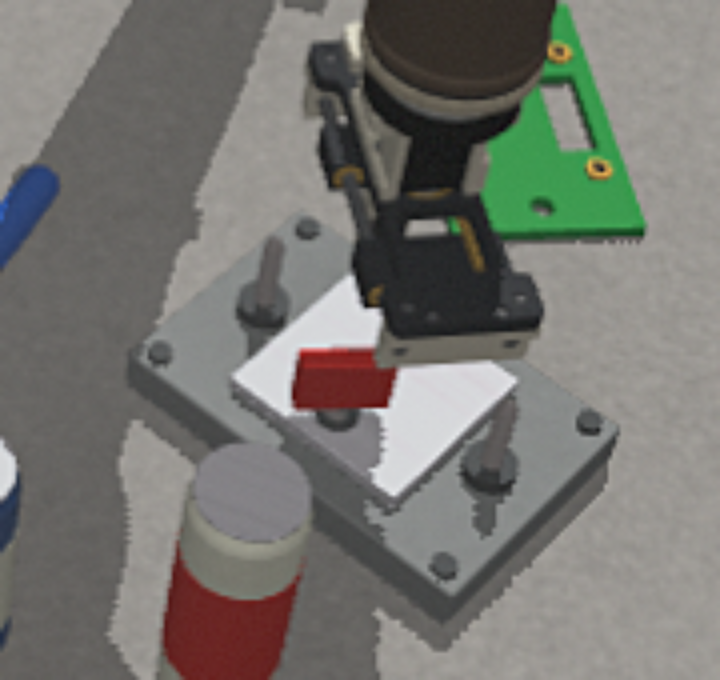

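View pics/t1.png

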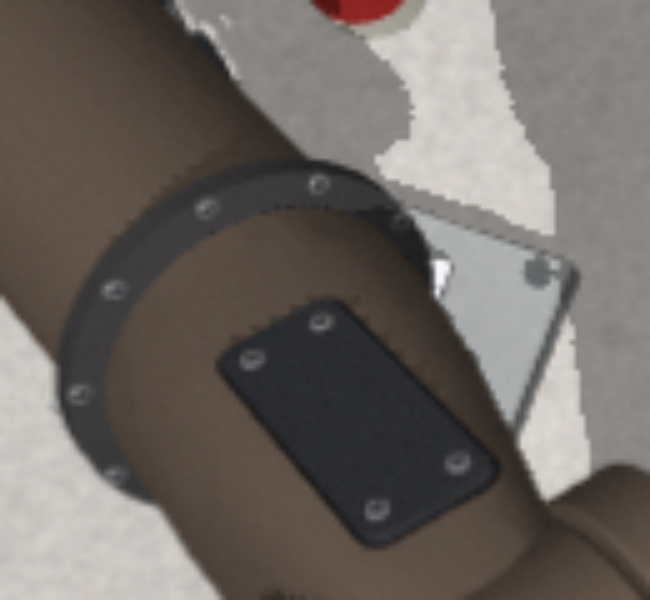

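Emit:
move_arm --series '[{"x":-1.1,"y":0,"z":-1.2,"rx":0,"ry":0.025,"rz":0},{"x":0,"y":0,"z":0,"rx":0,"ry":0,"rz":0}]'

```text
clock: 2.58
position: [0.5882, 0.2344, 0.1653]
ee_rot: [-1.531, -0.4, 0.408]
force: [0.1, 0.4, 0.0]
width: 0.491
```

```bash
python3 pl.py .589 .2373 .075 .519
```

```text
t 2.58 pos [0.5882 0.2344 0.1653] a 0.515 tilt [-0.004  0.003] F [0.1 0.4 0. ] w cm 4.51 q [-0.07  0.6  -0.6   1.6   0.37  1.06 -0.26]
dp mm [  0.8   2.9 -90.3] dv [-0.003 -0.004 -0.004] N 2
{"x":0.12,"y":4.51,"z":0.09,"rx":-0.002,"ry":-0.002,"rz":-0.002}
{"x":0.12,"y":4.51,"z":0.10,"rx":-0.002,"ry":-0.002,"rz":-0.002}
```

Emit:
move_arm --series '[{"x":0.2,"y":2,"z":0.2,"rx":0,"ry":0,"rz":0},{"x":0,"y":2,"z":0,"rx":0,"ry":0,"rz":0},{"x":0,"y":0.5,"z":0,"rx":0,"ry":0,"rz":0}]'

```text
clock: 2.95
position: [0.5899, 0.2368, 0.1199]
ee_rot: [-1.531, -0.402, 0.403]
force: [0.8, 1.0, 0.6]
width: 0.487
```

```bash
python3 pl.py .589 .2373 .075 .519
python3 - <<'E'
from h import *
im=arm.get_image("scene"); cv2.imwrite("pics/s2.png",cv2.resize(im[270:370,380:510],None,fx=6,fy=6))
o=arm.observe(); p=o['position']; print(proj("scene",p-[0,0,.019]), 380,270)
E
```

```text
t 2.95 pos [0.5899 0.2368 0.1199] a 0.514 tilt [-0.     0.003] F [0.8 1.  0.6] w cm 4.47 q [-0.09  0.65 -0.58  1.65  0.41  0.97 -0.29]
dp mm [ -0.9   0.5 -44.9] dv [-0.003 -0.005 -0.   ] N 1
{"x":-0.05,"y":4.49,"z":0.07,"rx":-0.003,"ry":-0.005,"rz":-0.000}
[[436.46584281 315.83155077]] 380 270
```

View pics/s2.png

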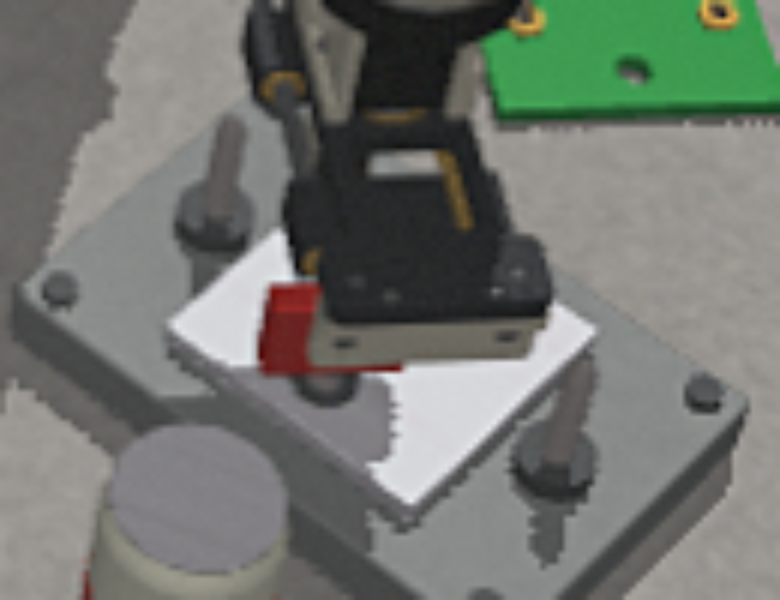

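Emit:
move_arm --series '[{"x":0,"y":2,"z":0,"rx":0,"ry":0,"rz":0},{"x":0,"y":1.5,"z":0,"rx":0,"ry":0,"rz":0},{"x":0,"y":0.8,"z":0,"rx":0,"ry":0,"rz":0}]'

```text
clock: 3.38
position: [0.5903, 0.2375, 0.0748]
ee_rot: [-1.53, -0.403, 0.402]
force: [-1.1, -0.5, 0.2]
width: 0.49
```

```bash
python3 pl.py .589 .2373 .074 .519
```

```text
t 3.38 pos [0.5903 0.2375 0.0748] a 0.514 tilt [0.001 0.003] F [-1.1 -0.5  0.2] w cm 4.5 q [-0.11  0.7  -0.55  1.68  0.44  0.89 -0.32]
dp mm [-1.3 -0.2 -0.8] dv [-0.003 -0.005  0.001] N 1
{"x":-0.12,"y":0.08,"z":0.04,"rx":-0.003,"ry":-0.005,"rz":0.001}
```

No contact forces, so I'm at grip height. I'll close gently.

Emit:
move_arm --series '[{"x":0,"y":0,"z":0,"rx":0,"ry":0,"rz":0},{"x":0,"y":0,"z":0,"rx":0,"ry":0,"rz":0},{"x":0,"y":0,"z":0,"rx":0,"ry":0,"rz":0},{"x":0,"y":0,"z":0,"rx":0,"ry":0,"rz":0},{"x":0,"y":0,"z":0,"rx":0,"ry":0,"rz":0},{"x":0,"y":0,"z":0,"rx":0,"ry":0,"rz":0}]' --jaw 0.5 --newtons 10

```text
clock: 4.12
position: [0.5883, 0.2363, 0.0745]
ee_rot: [-1.532, -0.4, 0.406]
force: [-0.1, 0.6, -3.4]
width: 0.154
```

```bash
python3 pl.py .589 .2373 .074 -.338; python3 -c "
from cell import arm;print(arm.observe()['ft_torque'])"
```

```text
t 4.12 pos [0.5883 0.2363 0.0745] a 0.514 tilt [-0.003  0.002] F [-0.1  0.6 -3.4] w cm 1.41 q [-0.11  0.7  -0.55  1.68  0.44  0.89 -0.32]
dp mm [ 0.7  1.  -0.5] dv [-0.001  0.852 -0.004] N 6
{"x":0.02,"y":0.01,"z":0.01,"rx":-0.000,"ry":0.142,"rz":-0.001}
{"x":0.02,"y":0.01,"z":0.01,"rx":-0.000,"ry":0.142,"rz":-0.001}
{"x":0.02,"y":0.01,"z":0.01,"rx":-0.000,"ry":0.142,"rz":-0.001}
{"x":0.01,"y":0.01,"z":0.01,"rx":-0.000,"ry":0.142,"rz":-0.001}
{"x":0.01,"y":0.01,"z":0.02,"rx":-0.000,"ry":0.142,"rz":-0.001}
{"x":0.01,"y":0.01,"z":0.02,"rx":-0.000,"ry":0.142,"rz":-0.001}
[ 0.17606505 -0.31170345 -0.03205518]
```

Emit:
move_arm --series '[{"x":0,"y":0,"z":0,"rx":0,"ry":0.1,"rz":0},{"x":0,"y":0,"z":0,"rx":0,"ry":0.12,"rz":0},{"x":0,"y":0,"z":0,"rx":0,"ry":0.12,"rz":0},{"x":0,"y":0,"z":0,"rx":0,"ry":0.12,"rz":0},{"x":0,"y":0,"z":0,"rx":0,"ry":0.12,"rz":0},{"x":0,"y":0,"z":0,"rx":0,"ry":0.1,"rz":0},{"x":0,"y":0,"z":0,"rx":0,"ry":0.05,"rz":0}]' --newtons 20

```text
clock: 5.0
position: [0.5864, 0.2361, 0.0745]
ee_rot: [-1.565, 0.192, -0.181]
force: [0.1, -0.7, -2.7]
width: 0.153
```

```bash
python3 pl.py .589 .2373 .074 -.338; python3 -c "
from cell import arm;print(arm.observe()['ft_torque'])"
```

```text
t 5.0 pos [0.5864 0.2361 0.0745] a -0.238 tilt [-0.006 -0.003] F [ 0.1 -0.7 -2.7] w cm 1.4 q [-0.23  0.66 -0.36  1.7   0.29  0.85 -0.95]
dp mm [ 2.6  1.2 -0.5] dv [ 0.003  0.1   -0.006] N 1
{"x":0.22,"y":0.05,"z":0.18,"rx":0.003,"ry":0.100,"rz":-0.006}
[-0.04864862 -0.30355647  0.06986049]
```

Emit:
move_arm --series '[{"x":0,"y":0,"z":0,"rx":0,"ry":0.05,"rz":0},{"x":0,"y":0,"z":0,"rx":0,"ry":0.04,"rz":0},{"x":0,"y":0,"z":0,"rx":0,"ry":0.03,"rz":0},{"x":0,"y":0,"z":0,"rx":0,"ry":0,"rz":0}]'

```text
clock: 5.5
position: [0.5862, 0.2363, 0.0745]
ee_rot: [-1.555, 0.288, -0.278]
force: [-0.1, -0.6, -2.6]
width: 0.151
```

```bash
python3 pl.py .589 .2373 .074 -.338; python3 -c "
from cell import arm;print(arm.observe()['ft_torque'])"
```

```text
t 5.5 pos [0.5862 0.2363 0.0745] a -0.361 tilt [-0.006 -0.004] F [-0.1 -0.6 -2.6] w cm 1.39 q [-0.25  0.65 -0.33  1.7   0.26  0.84 -1.05]
dp mm [ 2.8  1.  -0.5] dv [ 0.004 -0.023 -0.006] N 1
{"x":0.23,"y":0.05,"z":0.20,"rx":0.004,"ry":-0.023,"rz":-0.006}
[-0.09819107 -0.26912174  0.422956  ]
```

Emit:
move_arm --series '[{"x":0,"y":0,"z":0,"rx":0,"ry":0,"rz":0},{"x":0,"y":0,"z":0,"rx":0,"ry":0,"rz":0},{"x":0,"y":0,"z":0,"rx":0,"ry":0,"rz":0},{"x":0,"y":-3,"z":0,"rx":0,"ry":0,"rz":0},{"x":0,"y":-6,"z":0,"rx":0,"ry":0,"rz":0},{"x":0,"y":-5,"z":0,"rx":0,"ry":0,"rz":0}]' --jaw 4.5

```text
clock: 6.25
position: [0.5861, 0.2357, 0.2149]
ee_rot: [-1.557, 0.292, -0.274]
force: [-0.2, -0.8, -1.4]
width: 0.494
```

```bash
python3 - <<'E'
from h import *
TT=np.array([.5427,-.2301,.2568]); print(W(TT,[[-.035,0,.03]]))
E
python3 pl.py .5088 -.239 .16 .257

```

```text
[[ 0.50884773 -0.23898954  0.03      ]]
t 6.25 pos [0.5861 0.2357 0.2149] a -0.361 tilt [-0.01  -0.007] F [-0.2 -0.8 -1.4] w cm 4.54 q [-0.22  0.51 -0.37  1.56  0.19  1.12 -0.99]
dp mm [ -77.3 -474.7  -54.9] dv [ 0.004 -0.618 -0.012] N 9
{"x":1.06,"y":0.64,"z":-5.23,"rx":0.000,"ry":-0.069,"rz":-0.001}
{"x":0.70,"y":0.64,"z":-5.29,"rx":0.000,"ry":-0.069,"rz":-0.001}
{"x":0.34,"y":0.63,"z":-5.33,"rx":0.000,"ry":-0.069,"rz":-0.001}
{"x":-0.03,"y":0.63,"z":-5.34,"rx":0.000,"ry":-0.069,"rz":-0.001}
{"x":-0.40,"y":0.63,"z":-5.33,"rx":0.000,"ry":-0.069,"rz":-0.001}
{"x":-0.76,"y":0.63,"z":-5.29,"rx":0.000,"ry":-0.069,"rz":-0.001}
{"x":-1.12,"y":0.62,"z":-5.22,"rx":0.000,"ry":-0.069,"rz":-0.001}
{"x":-1.48,"y":0.62,"z":-5.13,"rx":0.000,"ry":-0.069,"rz":-0.001}
{"x":-1.83,"y":0.61,"z":-5.02,"rx":0.000,"ry":-0.069,"rz":-0.001}
```

Emit:
move_arm --series '[{"x":1,"y":0.2,"z":-5.2,"rx":0,"ry":-0.07,"rz":0},{"x":0.7,"y":0.5,"z":-5.3,"rx":0,"ry":-0.07,"rz":-0.01},{"x":0.3,"y":0.6,"z":-5.3,"rx":0,"ry":-0.07,"rz":0},{"x":0,"y":0.6,"z":-5.3,"rx":0,"ry":-0.07,"rz":0},{"x":-0.4,"y":0.6,"z":-5.3,"rx":0,"ry":-0.07,"rz":0},{"x":-0.8,"y":0.6,"z":-5.3,"rx":0,"ry":-0.07,"rz":0},{"x":-1.1,"y":0.6,"z":-5.2,"rx":0,"ry":-0.07,"rz":0},{"x":-1.5,"y":0.6,"z":-5.1,"rx":0,"ry":-0.07,"rz":0},{"x":-1.8,"y":0.6,"z":-4,"rx":0,"ry":-0.06,"rz":0},{"x":0,"y":0,"z":0,"rx":0,"ry":0,"rz":0}]'

```text
clock: 7.5
position: [0.5158, -0.2406, 0.1719]
ee_rot: [-1.563, -0.231, 0.21]
force: [-0.1, 1.1, 0.6]
width: 0.489
```

```bash
python3 pl.py .5088 -.239 .08 .257 
python3 - <<'E'
from h import *
im=arm.get_image("top"); cv2.imwrite("pics/t3.png",im); cv2.imwrite("pics/t3f.png",cv2.resize(im[185:285,125:240],None,fx=6,fy=6,interpolation=cv2.INTER_CUBIC))
E
```

```text
t 7.5 pos [ 0.5158 -0.2406  0.1719] a 0.281 tilt [ 0.013 -0.005] F [-0.1  1.1  0.6] w cm 4.49 q [ 0.65  0.45 -0.43  1.79  0.22  0.94  0.42]
dp mm [ -7.    1.6 -91.9] dv [0.005 0.024 0.013] N 2
{"x":-0.37,"y":4.59,"z":0.20,"rx":0.003,"ry":0.012,"rz":0.007}
{"x":-0.35,"y":4.59,"z":0.18,"rx":0.003,"ry":0.012,"rz":0.007}
```

View pics/t3f.png

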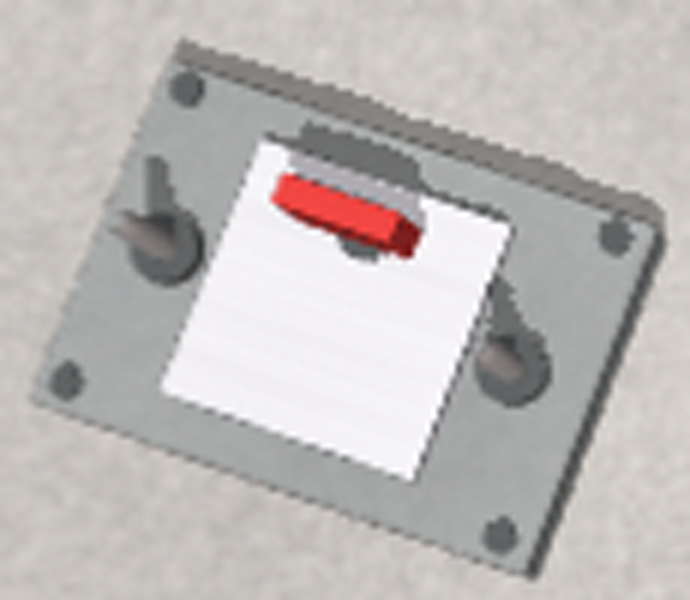

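View pics/t3.png

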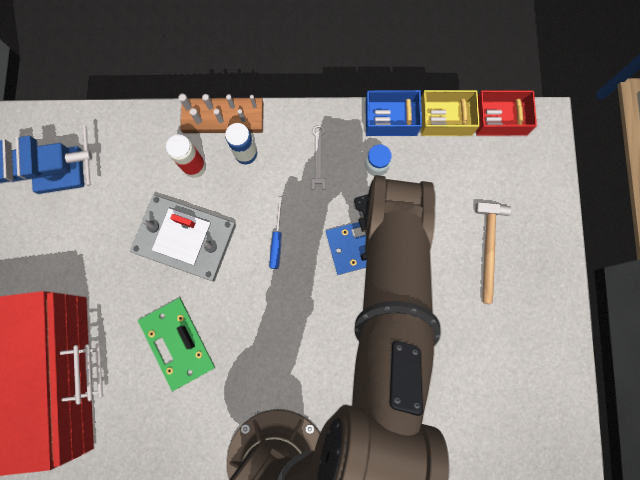

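The bar is now parallel to the pin line: edge (172,214)→(195,222), pins (144,220)→(205,243). Next I descend to the handle.

Emit:
move_arm --series '[{"x":-0.7,"y":2,"z":0.4,"rx":0,"ry":0.02,"rz":0.01},{"x":0,"y":3,"z":0,"rx":0,"ry":0,"rz":0},{"x":0,"y":3,"z":0,"rx":0,"ry":0,"rz":0},{"x":0,"y":0,"z":0,"rx":0,"ry":0,"rz":0}]'

```text
clock: 8.05
position: [0.513, -0.2304, 0.0928]
ee_rot: [-1.564, -0.217, 0.202]
force: [-1.1, -0.9, 1.1]
width: 0.49
```

```bash
python3 pl.py .508 -.2385 .034 .257 
python3 - <<'E'
from h import *
im=arm.get_image("scene"); cv2.imwrite("pics/s4.png",cv2.resize(im[190:310,190:330],None,fx=5,fy=5))
E
```

```text
t 8.05 pos [ 0.513  -0.2304  0.0928] a 0.267 tilt [ 0.01  -0.004] F [-1.1 -0.9  1.1] w cm 4.5 q [ 0.61  0.54 -0.39  1.88  0.28  0.77  0.33]
dp mm [ -5.   -8.1 -58.8] dv [0.004 0.01  0.01 ] N 2
{"x":-0.37,"y":2.94,"z":-0.31,"rx":0.002,"ry":0.005,"rz":0.005}
{"x":-0.36,"y":2.94,"z":-0.32,"rx":0.002,"ry":0.005,"rz":0.005}
```

View pics/s4.png

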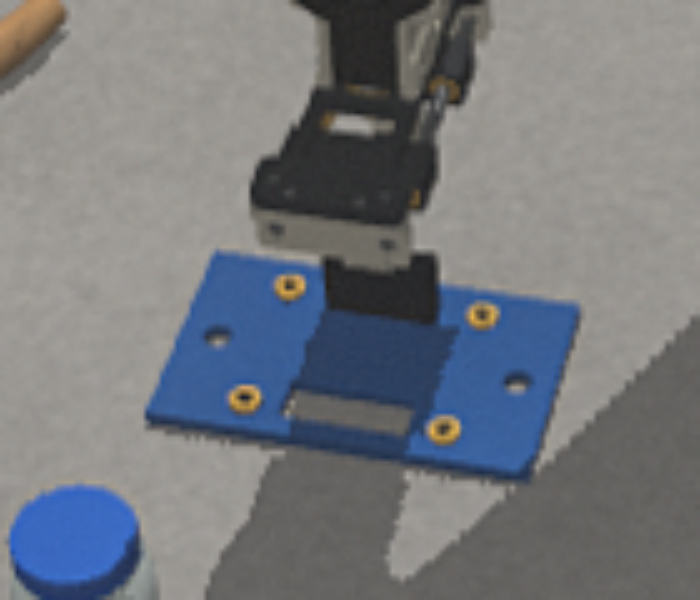

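Emit:
move_arm --series '[{"x":-0.7,"y":0,"z":-0.7,"rx":0,"ry":0.01,"rz":0.01},{"x":0,"y":2,"z":0,"rx":0,"ry":0,"rz":0},{"x":0,"y":2,"z":0,"rx":0,"ry":0,"rz":0},{"x":0,"y":0.8,"z":0,"rx":0,"ry":0,"rz":0},{"x":0,"y":0,"z":0,"rx":0,"ry":0,"rz":0}]'

```text
clock: 8.72
position: [0.5132, -0.2421, 0.052]
ee_rot: [-1.573, -0.208, 0.193]
force: [-0.7, 0.9, 0.2]
width: 0.49
```

```bash
python3 pl.py .508 -.2385 .034 .257
```

```text
t 8.72 pos [ 0.5132 -0.2421  0.052 ] a 0.255 tilt [ 0.008 -0.013] F [-0.7  0.9  0.2] w cm 4.5 q [ 0.6   0.6  -0.36  1.9   0.32  0.69  0.3 ]
dp mm [ -5.2   3.6 -18. ] dv [ 0.013 -0.002  0.008] N 1
{"x":-0.43,"y":1.79,"z":0.50,"rx":0.013,"ry":-0.002,"rz":0.008}
```

Emit:
move_arm --series '[{"x":-0.4,"y":0.5,"z":0.4,"rx":0.013,"ry":0,"rz":0.008},{"x":0,"y":0.8,"z":0,"rx":0,"ry":0,"rz":0},{"x":0,"y":0,"z":0,"rx":0,"ry":0,"rz":0}]'

```text
clock: 9.1
position: [0.5088, -0.2396, 0.0398]
ee_rot: [-1.562, -0.201, 0.199]
force: [0.0, 0.7, 0.1]
width: 0.489
```

```bash
python3 pl.py .508 -.2385 .034 .257
```

```text
t 9.1 pos [ 0.5088 -0.2396  0.0398] a 0.254 tilt [ 0.001 -0.   ] F [0.  0.7 0.1] w cm 4.49 q [ 0.6   0.61 -0.35  1.9   0.32  0.68  0.3 ]
dp mm [-0.8  1.1 -5.8] dv [ 0.    -0.003  0.001] N 1
{"x":-0.05,"y":0.58,"z":0.13,"rx":0.000,"ry":-0.003,"rz":0.001}
```

Level and centred. I'll go down the last 6 mm, then close.

Emit:
move_arm --series '[{"x":0,"y":0.6,"z":0.1,"rx":0,"ry":0,"rz":0},{"x":0,"y":0,"z":0,"rx":0,"ry":0,"rz":0}]'

```text
clock: 9.35
position: [0.5087, -0.2385, 0.0334]
ee_rot: [-1.561, -0.201, 0.199]
force: [1.2, 0.3, -1.1]
width: 0.492
```

Emit:
move_arm --series '[{"x":0,"y":0,"z":0,"rx":0,"ry":0,"rz":0},{"x":0,"y":0,"z":0,"rx":0,"ry":0,"rz":0},{"x":0,"y":0,"z":0,"rx":0,"ry":0,"rz":0},{"x":0,"y":0,"z":0,"rx":0,"ry":0,"rz":0},{"x":0,"y":0,"z":0,"rx":0,"ry":0,"rz":0},{"x":0,"y":0,"z":0,"rx":0,"ry":0,"rz":0}]' --jaw 0.5 --newtons 40

```text
clock: 10.1
position: [0.5083, -0.2387, 0.0335]
ee_rot: [-1.562, -0.2, 0.199]
force: [-0.5, -0.5, -0.1]
width: 0.153
```

```bash
python3 pl.py .508 -.2385 .034 .257
```

```text
t 10.1 pos [ 0.5083 -0.2387  0.0335] a 0.254 tilt [ 0.001 -0.   ] F [-0.5 -0.5 -0.1] w cm 1.41 q [ 0.59  0.62 -0.35  1.91  0.33  0.66  0.3 ]
dp mm [-0.3  0.2  0.5] dv [ 0.    -0.003  0.001] N 1
{"x":-0.02,"y":-0.05,"z":0.02,"rx":0.000,"ry":-0.003,"rz":0.001}
```

Emit:
move_arm --series '[{"x":0,"y":-1,"z":0,"rx":0,"ry":0,"rz":0},{"x":0,"y":-2,"z":0,"rx":0,"ry":0,"rz":0},{"x":0,"y":-3,"z":0,"rx":0,"ry":0,"rz":0},{"x":0,"y":-4,"z":0,"rx":0,"ry":0,"rz":0},{"x":0,"y":-4,"z":0,"rx":0,"ry":0,"rz":0},{"x":0,"y":-2,"z":0,"rx":0,"ry":0,"rz":0}]'

```text
clock: 10.85
position: [0.5061, -0.2372, 0.1979]
ee_rot: [-1.557, -0.197, 0.204]
force: [0.9, -0.8, -4.7]
width: 0.151
```

```bash
python3 pl.py .5216 .262 .20 -.343 12
```

```text
t 10.85 pos [ 0.5061 -0.2372  0.1979] a 0.256 tilt [-0.004  0.005] F [ 0.9 -0.8 -4.7] w cm 1.38 q [ 0.66  0.42 -0.43  1.77  0.2   1.01  0.41]
dp mm [ 15.5 499.2   2.1] dv [-0.003  0.599 -0.005] N 12
{"x":1.18,"y":-0.00,"z":3.99,"rx":-0.000,"ry":0.050,"rz":-0.000}
{"x":0.98,"y":-0.00,"z":4.05,"rx":-0.000,"ry":0.050,"rz":-0.000}
{"x":0.77,"y":-0.01,"z":4.09,"rx":-0.000,"ry":0.050,"rz":-0.000}
{"x":0.57,"y":-0.01,"z":4.12,"rx":-0.000,"ry":0.050,"rz":-0.000}
{"x":0.36,"y":-0.01,"z":4.15,"rx":-0.000,"ry":0.050,"rz":-0.000}
{"x":0.15,"y":-0.01,"z":4.16,"rx":-0.000,"ry":0.050,"rz":-0.000}
{"x":-0.05,"y":-0.01,"z":4.16,"rx":-0.000,"ry":0.050,"rz":-0.000}
{"x":-0.26,"y":-0.01,"z":4.15,"rx":-0.000,"ry":0.050,"rz":-0.000}
{"x":-0.47,"y":-0.01,"z":4.14,"rx":-0.000,"ry":0.050,"rz":-0.000}
{"x":-0.67,"y":-0.01,"z":4.11,"rx":-0.000,"ry":0.050,"rz":-0.000}
{"x":-0.88,"y":-0.01,"z":4.07,"rx":-0.000,"ry":0.050,"rz":-0.000}
{"x":-1.08,"y":-0.02,"z":4.02,"rx":-0.000,"ry":0.050,"rz":-0.000}
```

Force −4.7 N matches a held 0.45 kg plate. I'll carry it over with smooth acceleration.

Emit:
move_arm --series '[{"x":0.6,"y":0,"z":2,"rx":0,"ry":0.03,"rz":0},{"x":0.9,"y":0,"z":3.5,"rx":0,"ry":0.05,"rz":0},{"x":0.9,"y":0,"z":4.1,"rx":0,"ry":0.05,"rz":0},{"x":0.6,"y":0,"z":4.1,"rx":0,"ry":0.05,"rz":0},{"x":0.4,"y":0,"z":4.2,"rx":0,"ry":0.05,"rz":0},{"x":0.2,"y":0,"z":4.2,"rx":0,"ry":0.05,"rz":0},{"x":0,"y":0,"z":4.2,"rx":0,"ry":0.05,"rz":0},{"x":-0.3,"y":0,"z":4.2,"rx":0,"ry":0.05,"rz":0},{"x":-0.5,"y":0,"z":4.1,"rx":0,"ry":0.05,"rz":0},{"x":-0.7,"y":0,"z":4,"rx":0,"ry":0.05,"rz":0},{"x":-0.7,"y":0,"z":3,"rx":0,"ry":0.05,"rz":0},{"x":-0.5,"y":0,"z":2,"rx":0,"ry":0.03,"rz":0}]'

```text
clock: 12.35
position: [0.5153, 0.2172, 0.2052]
ee_rot: [-1.554, 0.257, -0.254]
force: [0.1, -0.1, -4.4]
width: 0.15
```

```bash
python3 pl.py .5216 .262 .19 -.343
```

```text
t 12.35 pos [0.5153 0.2172 0.2052] a -0.326 tilt [-0.003  0.002] F [ 0.1 -0.1 -4.4] w cm 1.38 q [-0.17  0.41 -0.44  1.76  0.2   1.02 -1.01]
dp mm [  6.3  44.8 -15.2] dv [-0.002  0.017 -0.003] N 1
{"x":-0.84,"y":1.53,"z":4.44,"rx":-0.002,"ry":0.017,"rz":-0.003}
```

Emit:
move_arm --series '[{"x":-0.6,"y":0.5,"z":2.5,"rx":0,"ry":0.01,"rz":0},{"x":-0.3,"y":0.5,"z":1.5,"rx":0,"ry":0.005,"rz":0},{"x":0,"y":0,"z":0,"rx":0,"ry":0,"rz":0},{"x":0,"y":0,"z":0,"rx":0,"ry":0,"rz":0}]'

```text
clock: 12.85
position: [0.5185, 0.2599, 0.1955]
ee_rot: [-1.553, 0.269, -0.263]
force: [-0.1, -0.4, -4.2]
width: 0.151
```

```bash
python3 pl.py .5216 .262 .19 -.343
python3 - <<'E'
from h import *
for n in("top","scene"): cv2.imwrite(f"pics/{n}5.png",arm.get_image(n))
im=cv2.imread("pics/top5.png"); cv2.imwrite("pics/t5.png",cv2.resize(im[170:290,110:250],None,fx=5,fy=5,interpolation=cv2.INTER_CUBIC))
im=cv2.imread("pics/scene5.png"); cv2.imwrite("pics/s5.png",cv2.resize(im[210:390,370:520],None,fx=5,fy=5,interpolation=cv2.INTER_CUBIC)[:,:750][:600*2])
im=cv2.imread("pics/scene5.png"); cv2.imwrite("pics/s5.png",cv2.resize(im[200:350,370:520],None,fx=4,fy=4,interpolation=cv2.INTER_CUBIC))
E
```

```text
t 12.85 pos [0.5185 0.2599 0.1955] a -0.339 tilt [-0.004  0.001] F [-0.1 -0.4 -4.2] w cm 1.38 q [-0.24  0.45 -0.44  1.72  0.21  1.02 -1.09]
dp mm [ 3.1  2.1 -5.5] dv [-0.001  0.004 -0.004] N 1
{"x":0.22,"y":0.55,"z":0.30,"rx":-0.001,"ry":0.004,"rz":-0.004}
```

View pics/s5.png

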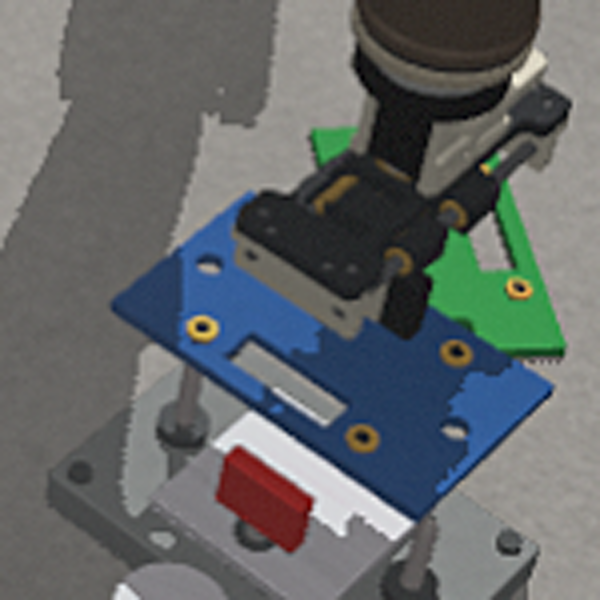

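View pics/t5.png

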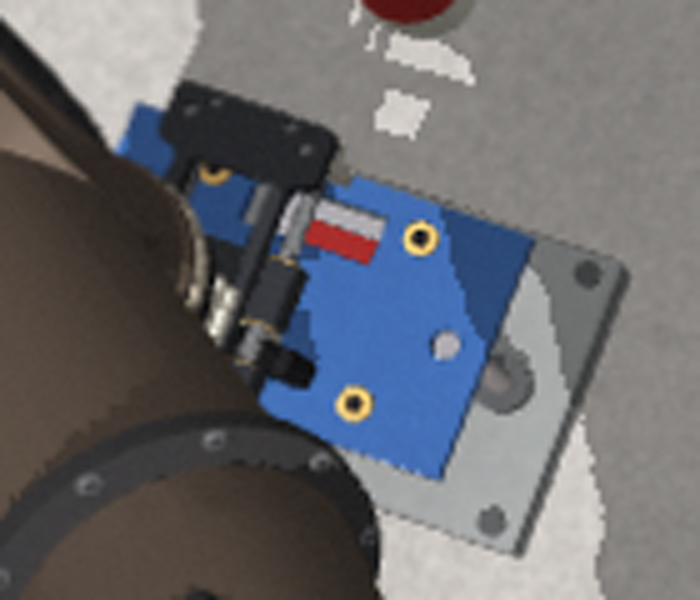

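```bash
python3 - <<'E'
from h import *
T=lambda a,b:up((a,b),110,170,5); S=lambda a,b:up((a,b),370,200,4)
z=.1955-.0335+.008; z*=1000
tem=[("top",(0,-80,z),T(446,346)),("top",(60,-100,z),T(533,238)),("top",(-60,-100,z),T(441,478)),
("scene",(0,80,z),S(455,430)),("scene",(0,-80,z),S(209,265)),("scene",(60,-100,z),S(112,305)),("scene",(60,100,z),S(418,513)),("scene",(-60,100,z),S(552,385)),("scene",(-60,-100,z),S(250,192))]
exp=W([.5185,.2599,-.339],[[.035,0,0]])[0]; print("grip-expected",exp.round(4))
for nm,o in (("both",tem),("top",tem[:3]),("scene",tem[3:])):
    p,r=fit(o,[.55,.25,-.34]); print(nm,p.round(4),(r.round(1).tolist() if nm=="both" else ""))
    d=p[:2]-exp[:2]; c,s=np.cos(-.34),np.sin(-.34); print(" local offset mm",1000*np.array([c*d[0]+s*d[1],-s*d[0]+c*d[1]]).round(4))
E
```

```text
grip-expected [0.5515 0.2483 0.    ]
both [ 0.5538  0.2476 -0.3364] [[-0.5, -0.8], [-0.5, -0.5], [-1.0, 0.2], [-0.1, -0.8], [-0.2, -0.5], [-0.8, -1.2], [0.0, 0.5], [0.4, 0.1], [-0.6, -0.6]]
 local offset mm [2.4 0.2]
top [ 0.5522  0.2464 -0.328 ] 
 local offset mm [ 1.3 -1.6]
scene [ 0.5547  0.2483 -0.3355] 
 local offset mm [3.  1.1]
```

Emit:
move_arm --series '[{"x":0.2,"y":2,"z":0.25,"rx":0,"ry":0.002,"rz":-0.004},{"x":0,"y":2,"z":0,"rx":0,"ry":0,"rz":0},{"x":0,"y":1,"z":0,"rx":0,"ry":0,"rz":0},{"x":0,"y":0,"z":0,"rx":0,"ry":0,"rz":0}]'

```text
clock: 13.45
position: [0.523, 0.2582, 0.1458]
ee_rot: [-1.553, 0.269, -0.274]
force: [0.1, 0.1, -4.3]
width: 0.149
```

```bash
python3 pl.py .5211 .2617 .138 -.341
```

```text
t 13.45 pos [0.523  0.2582 0.1458] a -0.346 tilt [0.003 0.001] F [ 0.1  0.1 -4.3] w cm 1.37 q [-0.26  0.5  -0.42  1.77  0.25  0.92 -1.13]
dp mm [-1.9  3.5 -7.8] dv [-0.001 -0.005  0.003] N 1
{"x":-0.30,"y":0.78,"z":0.27,"rx":-0.001,"ry":-0.005,"rz":0.003}
```

Emit:
move_arm --series '[{"x":-0.3,"y":0.5,"z":0.25,"rx":0,"ry":-0.005,"rz":0.003},{"x":0,"y":0,"z":0,"rx":0,"ry":0,"rz":0}]'

```text
clock: 13.7
position: [0.5215, 0.2619, 0.1417]
ee_rot: [-1.552, 0.266, -0.268]
force: [-0.6, -0.2, -4.0]
width: 0.149
```

```bash
python3 pl.py .5211 .2617 .138 -.341
python3 - <<'E'
from h import *
for n in("top","scene"): cv2.imwrite(f"pics/{n}6.png",arm.get_image(n))
im=cv2.imread("pics/top6.png"); cv2.imwrite("pics/t6.png",cv2.resize(im[190:290,140:240],None,fx=6,fy=6,interpolation=cv2.INTER_CUBIC))
im=cv2.imread("pics/scene6.png"); cv2.imwrite("pics/s6.png",cv2.resize(im[250:370,380:510],None,fx=5,fy=5,interpolation=cv2.INTER_CUBIC))
E
```

```text
t 13.7 pos [0.5215 0.2619 0.1417] a -0.341 tilt [0.001 0.003] F [-0.6 -0.2 -4. ] w cm 1.36 q [-0.26  0.51 -0.42  1.77  0.25  0.91 -1.13]
dp mm [-0.4 -0.2 -3.7] dv [-0.003  0.     0.001] N 1
{"x":-0.03,"y":0.37,"z":-0.04,"rx":-0.003,"ry":0.000,"rz":0.001}
```

View pics/s6.png

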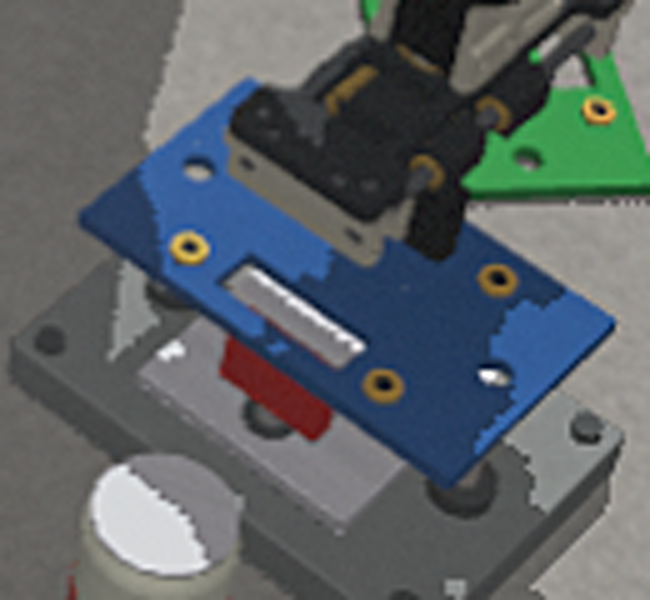

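View pics/t6.png

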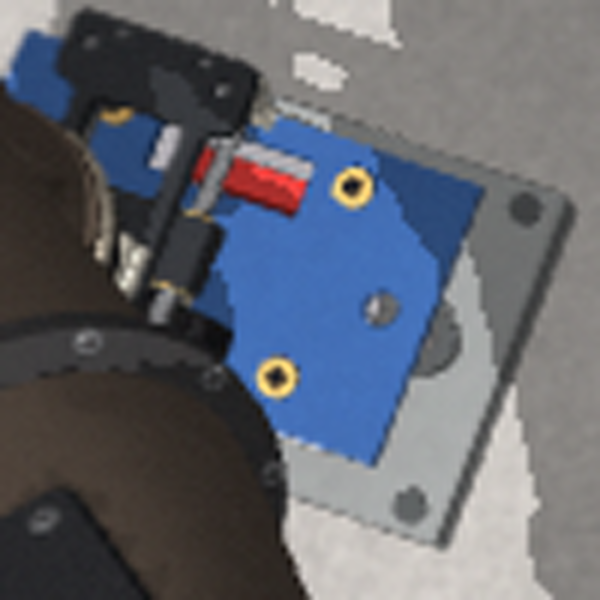

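Emit:
move_arm --series '[{"x":0,"y":0.6,"z":0,"rx":0,"ry":0,"rz":0},{"x":0,"y":0.6,"z":0,"rx":0,"ry":0,"rz":0},{"x":0,"y":0.3,"z":0,"rx":0,"ry":0,"rz":0},{"x":0,"y":0,"z":0,"rx":0,"ry":0,"rz":0}]'

```text
clock: 14.3
position: [0.5221, 0.2619, 0.1261]
ee_rot: [-1.551, 0.266, -0.27]
force: [0.4, -0.6, -3.5]
width: 0.153
```

```bash
python3 pl.py .5211 .2617 .1165 -.341;  python3 -c "
from cell import arm;print(arm.observe()['ft_torque'])"
```

```text
t 14.3 pos [0.5221 0.2619 0.1261] a -0.341 tilt [0.002 0.003] F [ 0.4 -0.6 -3.5] w cm 1.4 q [-0.27  0.53 -0.41  1.79  0.26  0.88 -1.14]
dp mm [-1.  -0.2 -9.6] dv [-0.003 -0.     0.002] N 1
{"x":-0.09,"y":0.96,"z":-0.05,"rx":-0.003,"ry":-0.000,"rz":0.002}
[-0.07143102  0.11163247  0.03767417]
```

Emit:
move_arm --series '[{"x":-0.1,"y":0.3,"z":-0.05,"rx":-0.003,"ry":0,"rz":0.002},{"x":0,"y":0.4,"z":0,"rx":0,"ry":0,"rz":0},{"x":0,"y":0.3,"z":0,"rx":0,"ry":0,"rz":0},{"x":0,"y":0,"z":0,"rx":0,"ry":0,"rz":0}]'

```text
clock: 14.8
position: [0.521, 0.2618, 0.1155]
ee_rot: [-1.554, 0.268, -0.268]
force: [0.7, 0.3, -3.4]
width: 0.151
```

```bash
python3 pl.py .5211 .2617 .1065 -.341;  python3 -c "
from cell import arm;print(arm.observe()['ft_torque'])"
```

```text
t 14.8 pos [0.521  0.2618 0.1155] a -0.341 tilt [-0. -0.] F [ 0.7  0.3 -3.4] w cm 1.38 q [-0.27  0.54 -0.41  1.8   0.27  0.86 -1.15]
dp mm [ 0.1 -0.1 -9. ] dv [ 0. -0. -0.] N 1
{"x":0.01,"y":0.90,"z":-0.00,"rx":0.000,"ry":-0.000,"rz":-0.000}
[-0.01186806 -0.03383327  0.05787096]
```

Emit:
move_arm --series '[{"x":0,"y":0.5,"z":0,"rx":0,"ry":0,"rz":0},{"x":0,"y":0.5,"z":0,"rx":0,"ry":0,"rz":0},{"x":0,"y":0.5,"z":0,"rx":0,"ry":0,"rz":0},{"x":0,"y":0.3,"z":0,"rx":0,"ry":0,"rz":0},{"x":0,"y":0,"z":0,"rx":0,"ry":0,"rz":0}]'

```text
clock: 15.42
position: [0.521, 0.2617, 0.0961]
ee_rot: [-1.554, 0.268, -0.268]
force: [0.7, 0.4, -3.8]
width: 0.153
```

```bash
python3 pl.py .5211 .2617 .0835 -.341;  python3 -c "
from cell import arm;print(arm.observe()['ft_torque'])"
```

```text
t 15.43 pos [0.521  0.2617 0.0961] a -0.341 tilt [-0. -0.] F [ 0.7  0.4 -3.8] w cm 1.4 q [-0.28  0.57 -0.4   1.81  0.29  0.82 -1.16]
dp mm [  0.1  -0.  -12.6] dv [ 0. -0. -0.] N 1
{"x":0.01,"y":1.26,"z":0.00,"rx":0.000,"ry":-0.000,"rz":-0.000}
[ 0.00572539  0.05442324 -0.01697132]
```

Emit:
move_arm --series '[{"x":0,"y":0.5,"z":0,"rx":0,"ry":0,"rz":0},{"x":0,"y":0.5,"z":0,"rx":0,"ry":0,"rz":0},{"x":0,"y":0.5,"z":0,"rx":0,"ry":0,"rz":0},{"x":0,"y":0.3,"z":0,"rx":0,"ry":0,"rz":0},{"x":0,"y":0,"z":0,"rx":0,"ry":0,"rz":0}]'

```text
clock: 16.05
position: [0.521, 0.2618, 0.0768]
ee_rot: [-1.554, 0.268, -0.268]
force: [-0.1, 0.2, -3.1]
width: 0.149
```

```bash
python3 pl.py .5211 .2617 .0735 -.341;  python3 -c "
from cell import arm;print(arm.observe()['ft_torque'])"
```

```text
t 16.05 pos [0.521  0.2618 0.0768] a -0.341 tilt [-0. -0.] F [-0.1  0.2 -3.1] w cm 1.37 q [-0.29  0.59 -0.39  1.83  0.3   0.78 -1.17]
dp mm [ 0.1 -0.1 -3.3] dv [ 0. -0. -0.] N 1
{"x":0.01,"y":0.33,"z":-0.01,"rx":0.000,"ry":-0.000,"rz":-0.000}
[-0.04046906 -0.02011501  0.03996099]
```

Emit:
move_arm --series '[{"x":0,"y":0.2,"z":0,"rx":0,"ry":0,"rz":0},{"x":0,"y":0.1,"z":0,"rx":0,"ry":0,"rz":0},{"x":0,"y":0.1,"z":0,"rx":0,"ry":0,"rz":0},{"x":0,"y":0,"z":0,"rx":0,"ry":0,"rz":0}]'

```text
clock: 16.55
position: [0.5214, 0.2621, 0.0738]
ee_rot: [-1.554, 0.267, -0.268]
force: [-0.4, -1.1, -3.7]
width: 0.149
```

```bash
python3 pl.py .5211 .2617 .0735 -.341;  python3 -c "
from cell import arm;print(arm.observe()['ft_torque'])"
```

```text
t 16.55 pos [0.5214 0.2621 0.0738] a -0.341 tilt [0.001 0.001] F [-0.4 -1.1 -3.7] w cm 1.36 q [-0.29  0.59 -0.38  1.83  0.31  0.78 -1.17]
dp mm [-0.3 -0.4 -0.3] dv [-0.001 -0.     0.001] N 1
{"x":-0.01,"y":0.03,"z":-0.04,"rx":-0.001,"ry":-0.000,"rz":0.001}
[0.06206585 0.04406067 0.00506315]
```

Close to the seat. I'll press a touch more until contact shows in the force.

Emit:
move_arm --series '[{"x":0,"y":0.1,"z":0,"rx":0,"ry":0,"rz":0},{"x":0,"y":0.1,"z":0,"rx":0,"ry":0,"rz":0},{"x":0,"y":0,"z":0,"rx":0,"ry":0,"rz":0}]'

```text
clock: 16.92
position: [0.5215, 0.2622, 0.0737]
ee_rot: [-1.554, 0.266, -0.27]
force: [1.3, -0.7, -2.8]
width: 0.15
```

```bash
python3 pl.py .5211 .2617 .0735 -.341;  python3 -c "
from cell import arm;print(arm.observe()['ft_torque'])"
```

```text
t 16.93 pos [0.5215 0.2622 0.0737] a -0.342 tilt [0.002 0.001] F [ 1.3 -0.7 -2.8] w cm 1.38 q [-0.29  0.59 -0.38  1.83  0.31  0.77 -1.18]
dp mm [-0.4 -0.5 -0.2] dv [-0.001 -0.001  0.002] N 1
{"x":-0.03,"y":0.02,"z":-0.06,"rx":-0.001,"ry":-0.001,"rz":0.002}
[ 0.04735653  0.09729181 -0.08849927]
```

Emit:
move_arm --series '[{"x":0,"y":0.2,"z":0,"rx":0,"ry":0,"rz":0},{"x":0,"y":0.3,"z":0,"rx":0,"ry":0,"rz":0}]'

```text
clock: 17.18
position: [0.5217, 0.2622, 0.0734]
ee_rot: [-1.554, 0.265, -0.272]
force: [-14.8, -10.5, 48.6]
width: 0.147
```

```bash
python3 pl.py .5211 .2617 .0735 -.341
python3 - <<'E'
from h import *
for n in("top","scene"): cv2.imwrite(f"pics/{n}7.png",arm.get_image(n))
im=cv2.imread("pics/scene7.png"); cv2.imwrite("pics/s7.png",cv2.resize(im[260:380,380:510],None,fx=5,fy=5,interpolation=cv2.INTER_CUBIC))
E
```

```text
t 17.18 pos [0.5217 0.2622 0.0734] a -0.342 tilt [0.004 0.001] F [-14.8 -10.5  48.6] w cm 1.35 q [-0.29  0.59 -0.38  1.83  0.31  0.77 -1.18]
dp mm [-0.6 -0.5  0.1] dv [-0.001 -0.001  0.004] N 1
{"x":-0.04,"y":-0.01,"z":-0.07,"rx":-0.001,"ry":-0.001,"rz":0.004}
```

View pics/s7.png

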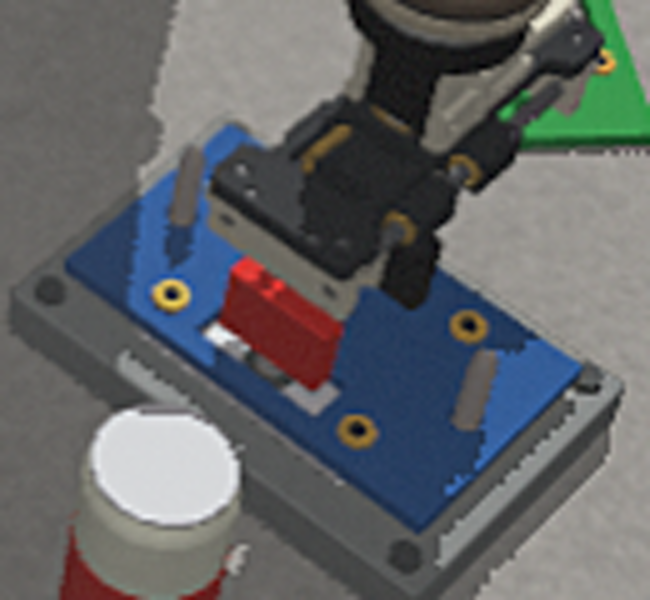

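Home: it stops dead at 73.4 mm (seated is 73.5), both pins are through and the bar is in the slot. That press was firmer than needed at 49 N. I'll relax it, then let go.

Emit:
move_arm --series '[{"x":0,"y":0,"z":0,"rx":0,"ry":0,"rz":0},{"x":0,"y":-0.03,"z":0,"rx":0,"ry":0,"rz":0}]'

```text
clock: 17.52
position: [0.5218, 0.2624, 0.0744]
ee_rot: [-1.553, 0.264, -0.272]
force: [0.2, -0.5, -4.3]
width: 0.145
```

Emit:
move_arm --series '[{"x":0,"y":0,"z":0,"rx":0,"ry":0,"rz":0},{"x":0,"y":0,"z":0,"rx":0,"ry":0,"rz":0},{"x":0,"y":0,"z":0,"rx":0,"ry":0,"rz":0},{"x":0,"y":0,"z":0,"rx":0,"ry":0,"rz":0}]' --jaw 4

```text
clock: 18.02
position: [0.5227, 0.2629, 0.0741]
ee_rot: [-1.552, 0.263, -0.273]
force: [0.2, 0.2, 0.6]
width: 0.43
```

```bash
python3 pl.py .5211 .2617 .0735 -.341
```

```text
t 18.02 pos [0.5227 0.2629 0.0741] a -0.342 tilt [0.006 0.003] F [0.2 0.2 0.6] w cm 3.95 q [-0.29  0.59 -0.38  1.83  0.31  0.77 -1.18]
dp mm [-1.6 -1.2 -0.6] dv [-0.003 -0.001  0.006] N 1
{"x":-0.11,"y":0.06,"z":-0.17,"rx":-0.003,"ry":-0.001,"rz":0.006}
```

Emit:
move_arm --series '[{"x":0,"y":-2,"z":0,"rx":-0.003,"ry":0,"rz":0.006},{"x":0,"y":-4,"z":0,"rx":0,"ry":0,"rz":0},{"x":0,"y":-2,"z":0,"rx":0,"ry":0,"rz":0},{"x":0,"y":0,"z":0,"rx":0,"ry":0,"rz":0}]'

```text
clock: 18.52
position: [0.5224, 0.2629, 0.1556]
ee_rot: [-1.555, 0.269, -0.267]
force: [-0.6, -0.1, 0.3]
width: 0.435
```

```bash
python3 pl.py .5871 .2386 .14 -.342
python3 - <<'E'
from h import *
for n in("top","scene"): cv2.imwrite(f"pics/{n}8.png",arm.get_image(n))
im=cv2.imread("pics/scene8.png"); cv2.imwrite("pics/s8.png",cv2.resize(im[260:380,380:510],None,fx=5,fy=5,interpolation=cv2.INTER_CUBIC))
E
```

```text
t 18.52 pos [0.5224 0.2629 0.1556] a -0.342 tilt [-0.001 -0.001] F [-0.6 -0.1  0.3] w cm 3.99 q [-0.26  0.5  -0.42  1.75  0.24  0.94 -1.12]
dp mm [ 64.7 -24.3 -15.6] dv [ 0.001  0.    -0.001] N 2
{"x":3.45,"y":0.78,"z":-0.06,"rx":0.000,"ry":0.000,"rz":-0.001}
{"x":3.45,"y":0.78,"z":-0.06,"rx":0.000,"ry":0.000,"rz":-0.001}
```

View pics/s8.png

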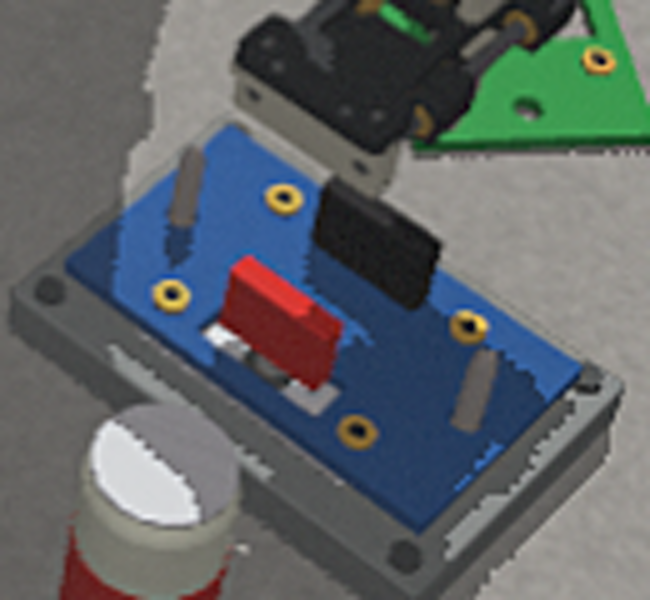

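Template lies on the blank with both pins protruding. I'll check numerically that it's flat and home before locking, and move over the bar at the same time.

```bash
python3 - <<'E'
from h import *
S=lambda a,b:up((a,b),380,260,5)
L=[(60,-100),(60,100),(-60,100),(-60,-100)]; px=[S(66,264),S(420,526),S(580,368),S(235,124)]
F=[.5564,.2493,-.340]
for z in (44,48,52):
    pr=proj("scene",W(F,np.array([(a,b,z) for a,b in L])/1000.)); print(z,(pr-np.array(px)).round(1).tolist())
E
```

```text
44 [[-1.1, 0.0], [-0.5, 0.7], [-0.1, 0.6], [-1.9, 0.6]]
48 [[-1.0, -1.1], [-0.2, -0.3], [0.3, -0.5], [-1.7, -0.5]]
52 [[-0.8, -2.2], [0.2, -1.4], [0.6, -1.6], [-1.5, -1.6]]
```

Emit:
move_arm --series '[{"x":3.4,"y":0.3,"z":0,"rx":0,"ry":0,"rz":0},{"x":3,"y":0.3,"z":0,"rx":0,"ry":0,"rz":0},{"x":0,"y":0,"z":0,"rx":0,"ry":0,"rz":0},{"x":0,"y":0,"z":0,"rx":0,"ry":0,"rz":0}]'

```text
clock: 19.12
position: [0.5801, 0.2399, 0.142]
ee_rot: [-1.561, 0.275, -0.258]
force: [0.0, 0.1, -0.1]
width: 0.432
```

```bash
python3 pl.py .5871 .2386 .076 -.342
```

```text
t 19.12 pos [0.5801 0.2399 0.142 ] a -0.34 tilt [-0.009 -0.008] F [ 0.   0.1 -0.1] w cm 3.97 q [-0.21  0.58 -0.4   1.65  0.26  0.98 -1.04]
dp mm [  7.   -1.3 -66. ] dv [ 0.008  0.002 -0.009] N 2
{"x":0.38,"y":3.30,"z":0.09,"rx":0.004,"ry":0.001,"rz":-0.005}
{"x":0.37,"y":3.30,"z":0.07,"rx":0.004,"ry":0.001,"rz":-0.005}
```

Flat at about 48 mm at all corners, the same small offset as before. Centring on the bar and descending.

Emit:
move_arm --series '[{"x":0.7,"y":0.3,"z":0.15,"rx":0.008,"ry":0,"rz":-0.009},{"x":0,"y":1,"z":0,"rx":0,"ry":0,"rz":0},{"x":0,"y":0.5,"z":0,"rx":0,"ry":0,"rz":0},{"x":0,"y":0,"z":0,"rx":0,"ry":0,"rz":0}]'

```text
clock: 19.62
position: [0.5853, 0.2399, 0.1219]
ee_rot: [-1.555, 0.265, -0.263]
force: [-0.1, -0.4, -1.0]
width: 0.437
```

```bash
python3 pl.py .5871 .2386 .076 -.342
```

```text
t 19.62 pos [0.5853 0.2399 0.1219] a -0.337 tilt [-0.001 -0.001] F [-0.1 -0.4 -1. ] w cm 4.01 q [-0.21  0.6  -0.39  1.66  0.27  0.93 -1.04]
dp mm [  1.8  -1.3 -45.9] dv [ 0.001  0.005 -0.001] N 1
{"x":0.22,"y":4.59,"z":-0.06,"rx":0.001,"ry":0.005,"rz":-0.001}
```

Emit:
move_arm --series '[{"x":0.2,"y":1,"z":-0.05,"rx":0,"ry":0.005,"rz":0},{"x":0,"y":1.5,"z":0,"rx":0,"ry":0,"rz":0},{"x":0,"y":1.2,"z":0,"rx":0,"ry":0,"rz":0},{"x":0,"y":0.5,"z":0,"rx":0,"ry":0,"rz":0},{"x":0,"y":0,"z":0,"rx":0,"ry":0,"rz":0}]'

```text
clock: 20.25
position: [0.5866, 0.2387, 0.0763]
ee_rot: [-1.555, 0.27, -0.267]
force: [-0.2, -0.2, 0.2]
width: 0.436
```

```bash
python3 pl.py .5871 .2386 .076 -.342
```

```text
t 20.25 pos [0.5866 0.2387 0.0763] a -0.342 tilt [-0.002 -0.002] F [-0.2 -0.2  0.2] w cm 4.01 q [-0.22  0.66 -0.37  1.69  0.3   0.85 -1.07]
dp mm [ 0.5 -0.1 -0.3] dv [ 0.002  0.    -0.002] N 1
{"x":0.05,"y":0.03,"z":0.01,"rx":0.002,"ry":0.000,"rz":-0.002}
```

Emit:
move_arm --series '[{"x":0,"y":0,"z":0,"rx":0,"ry":0,"rz":0},{"x":0,"y":0,"z":0,"rx":0,"ry":0,"rz":0},{"x":0,"y":0,"z":0,"rx":0,"ry":0,"rz":0},{"x":0,"y":0,"z":0,"rx":0,"ry":0,"rz":0},{"x":0,"y":0,"z":0,"rx":0,"ry":0,"rz":0}]' --jaw 0.5 --newtons 20

```text
clock: 20.88
position: [0.5871, 0.2391, 0.0773]
ee_rot: [-1.554, 0.269, -0.267]
force: [0.7, 0.2, -2.6]
width: 0.151
```

Emit:
move_arm --series '[{"x":0,"y":0,"z":0,"rx":0,"ry":-0.1,"rz":0},{"x":0,"y":0,"z":0,"rx":0,"ry":-0.12,"rz":0},{"x":0,"y":0,"z":0,"rx":0,"ry":-0.12,"rz":0},{"x":0,"y":0,"z":0,"rx":0,"ry":-0.12,"rz":0},{"x":0,"y":0,"z":0,"rx":0,"ry":-0.12,"rz":0},{"x":0,"y":0,"z":0,"rx":0,"ry":-0.1,"rz":0}]'

```text
clock: 21.62
position: [0.5868, 0.2391, 0.0773]
ee_rot: [-1.552, -0.28, 0.282]
force: [-0.7, 0.6, -2.4]
width: 0.149
```

```bash
python3 pl.py .5871 .2386 .076 1.229;  python3 -c "
from cell import arm;print(arm.observe()['ft_torque'])"
```

```text
t 21.62 pos [0.5868 0.2391 0.0773] a 0.358 tilt [-0.001  0.   ] F [-0.7  0.6 -2.4] w cm 1.36 q [-0.11  0.69 -0.55  1.68  0.44  0.9  -0.49]
dp mm [ 0.3 -0.5 -1.3] dv [-0.001 -0.871 -0.001] N 6
{"x":0.00,"y":0.02,"z":-0.01,"rx":-0.000,"ry":-0.145,"rz":-0.000}
{"x":-0.00,"y":0.02,"z":-0.01,"rx":-0.000,"ry":-0.145,"rz":-0.000}
{"x":-0.00,"y":0.02,"z":-0.01,"rx":-0.000,"ry":-0.145,"rz":-0.000}
{"x":-0.00,"y":0.02,"z":-0.01,"rx":-0.000,"ry":-0.145,"rz":-0.000}
{"x":-0.00,"y":0.02,"z":-0.01,"rx":-0.000,"ry":-0.145,"rz":-0.000}
{"x":-0.01,"y":0.02,"z":-0.01,"rx":-0.000,"ry":-0.145,"rz":-0.000}
[ 0.06226107 -0.18314325 -0.10662476]
```

Emit:
move_arm --series '[{"x":0,"y":0,"z":0,"rx":0,"ry":-0.1,"rz":0},{"x":0,"y":0,"z":0,"rx":0,"ry":-0.13,"rz":0},{"x":0,"y":0,"z":0,"rx":0,"ry":-0.13,"rz":0},{"x":0,"y":0,"z":0,"rx":0,"ry":-0.13,"rz":0},{"x":0,"y":0,"z":0,"rx":0,"ry":-0.13,"rz":0},{"x":0,"y":0,"z":0,"rx":0,"ry":-0.1,"rz":0},{"x":0,"y":0,"z":0,"rx":0,"ry":-0.05,"rz":0}]'

```text
clock: 22.5
position: [0.5866, 0.2388, 0.0773]
ee_rot: [-1.377, -0.895, 0.897]
force: [-0.3, 0.2, -0.6]
width: 0.148
```

```bash
python3 pl.py .5871 .2386 .076 1.229;  python3 -c "
from cell import arm;print(arm.observe()['ft_torque'])"
```

```text
t 22.5 pos [0.5866 0.2388 0.0773] a 1.153 tilt [-0.001  0.002] F [-0.3  0.2 -0.6] w cm 1.36 q [ 0.    0.75 -0.75  1.67  0.6   0.96  0.19]
dp mm [ 0.5 -0.2 -1.3] dv [-0.002 -0.076 -0.001] N 1
{"x":-0.00,"y":0.13,"z":-0.06,"rx":-0.002,"ry":-0.076,"rz":-0.001}
[ 0.16662858 -0.22633137 -0.09441076]
```

Now the last bit into the stop, watching for the torque rise.

Emit:
move_arm --series '[{"x":0,"y":0,"z":0,"rx":0,"ry":-0.04,"rz":0},{"x":0,"y":0,"z":0,"rx":0,"ry":-0.04,"rz":0},{"x":0,"y":0,"z":0,"rx":0,"ry":-0.03,"rz":0},{"x":0,"y":0,"z":0,"rx":0,"ry":0,"rz":0}]'

```text
clock: 23.0
position: [0.5867, 0.2387, 0.0773]
ee_rot: [-1.336, -0.981, 0.983]
force: [-0.6, 0.2, -0.0]
width: 0.157
```

```bash
python3 pl.py .5871 .2386 .076 1.229;  python3 -c "
from cell import arm;print(arm.observe()['ft_torque'])"
```

```text
t 23.0 pos [0.5867 0.2387 0.0773] a 1.267 tilt [-0.     0.002] F [-0.6  0.2 -0. ] w cm 1.44 q [ 0.02  0.76 -0.77  1.67  0.62  0.97  0.29]
dp mm [ 0.4 -0.1 -1.3] dv [-0.002  0.038 -0.   ] N 1
{"x":-0.00,"y":0.13,"z":-0.05,"rx":-0.002,"ry":0.038,"rz":-0.000}
[ 0.21149253 -0.11016923 -0.47105838]
```

Torque is −0.47 N m, up from −0.09, at a = 1.267, so the stop is reached. I'll release, rise and look.

Emit:
move_arm --series '[{"x":0,"y":0,"z":0,"rx":0,"ry":0,"rz":0},{"x":0,"y":0,"z":0,"rx":0,"ry":0,"rz":0},{"x":0,"y":0,"z":0,"rx":0,"ry":0,"rz":0},{"x":0,"y":-2,"z":0,"rx":0,"ry":0,"rz":0},{"x":0,"y":-4,"z":0,"rx":0,"ry":0,"rz":0},{"x":0,"y":-6,"z":0,"rx":0,"ry":0,"rz":0},{"x":0,"y":-4,"z":0,"rx":0,"ry":0,"rz":0}]' --jaw 4

```text
clock: 23.88
position: [0.5858, 0.2383, 0.2432]
ee_rot: [-1.335, -0.979, 0.987]
force: [0.5, 0.5, -0.3]
width: 0.437
```

```bash
python3 pl.py .45 -.05 .3 1.267
```

```text
t 23.88 pos [0.5858 0.2383 0.2432] a 1.268 tilt [-0.003  0.005] F [ 0.5  0.5 -0.3] w cm 4.01 q [ 0.07  0.6  -0.87  1.5   0.47  1.27  0.41]
dp mm [-135.8 -288.3   56.8] dv [-0.005  0.001 -0.003] N 6
{"x":-5.26,"y":-0.93,"z":0.73,"rx":-0.001,"ry":0.000,"rz":-0.000}
{"x":-5.26,"y":-0.93,"z":0.73,"rx":-0.001,"ry":0.000,"rz":-0.000}
{"x":-5.26,"y":-0.93,"z":0.73,"rx":-0.001,"ry":0.000,"rz":-0.000}
{"x":-5.26,"y":-0.94,"z":0.73,"rx":-0.001,"ry":0.000,"rz":-0.000}
{"x":-5.26,"y":-0.94,"z":0.73,"rx":-0.001,"ry":0.000,"rz":-0.000}
{"x":-5.26,"y":-0.94,"z":0.72,"rx":-0.001,"ry":0.000,"rz":-0.000}
```

Emit:
move_arm --series '[{"x":-3,"y":-1,"z":0.4,"rx":0,"ry":0,"rz":0},{"x":-5,"y":-1,"z":0.7,"rx":0,"ry":0,"rz":0},{"x":-6,"y":-1,"z":0.8,"rx":0,"ry":0,"rz":0},{"x":-6,"y":-1,"z":0.8,"rx":0,"ry":0,"rz":0},{"x":-6,"y":-1,"z":0.8,"rx":0,"ry":0,"rz":0},{"x":-4,"y":-1,"z":0.5,"rx":0,"ry":0,"rz":0},{"x":-2,"y":0,"z":0,"rx":0,"ry":0,"rz":0},{"x":0,"y":0,"z":0,"rx":0,"ry":0,"rz":0}]'

```text
clock: 24.88
position: [0.4494, -0.0589, 0.318]
ee_rot: [-1.343, -0.993, 0.981]
force: [0.1, 0.9, -0.6]
width: 0.435
```

```bash
python3 - <<'E'
from h import *
for n in("top","scene"): cv2.imwrite(f"pics/{n}9.png",arm.get_image(n))
im=cv2.imread("pics/top9.png"); cv2.imwrite("pics/t9.png",cv2.resize(im[185:285,125:240],None,fx=6,fy=6,interpolation=cv2.INTER_CUBIC))
im=cv2.imread("pics/scene9.png"); cv2.imwrite("pics/s9.png",cv2.resize(im[260:380,380:510],None,fx=5,fy=5,interpolation=cv2.INTER_CUBIC))
o=arm.observe();print(o['clock'],o['position'],o['force'],np.abs(o['dq']).max())
E
```

```text
24.975 [ 0.44997434 -0.05688105  0.31785121] [-1.01647085 -0.49419249 -0.83712878] 0.02320500675857358
```

View pics/t9.png

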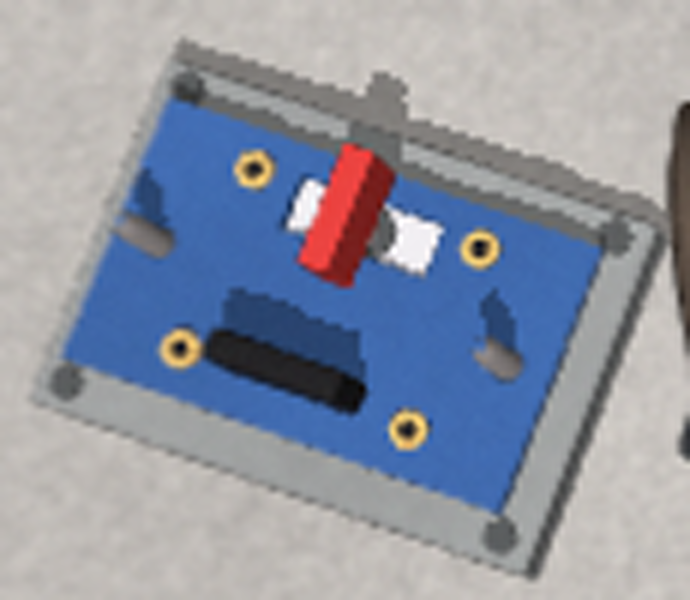

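View pics/s9.png

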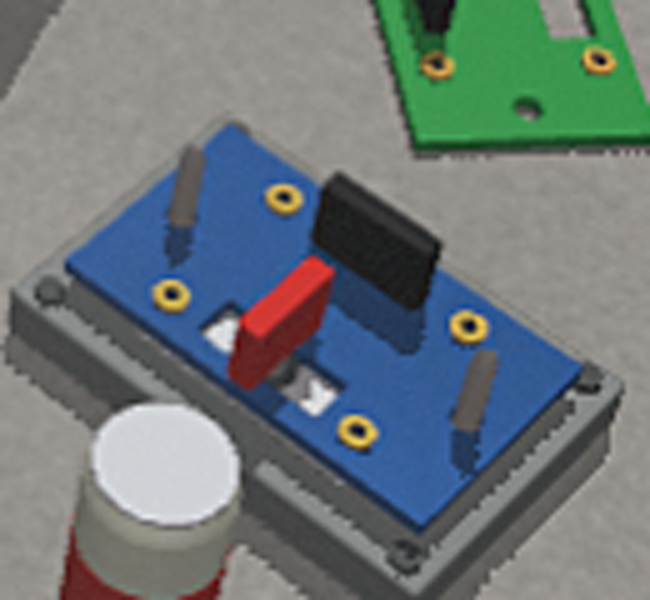

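View pics/top9.png

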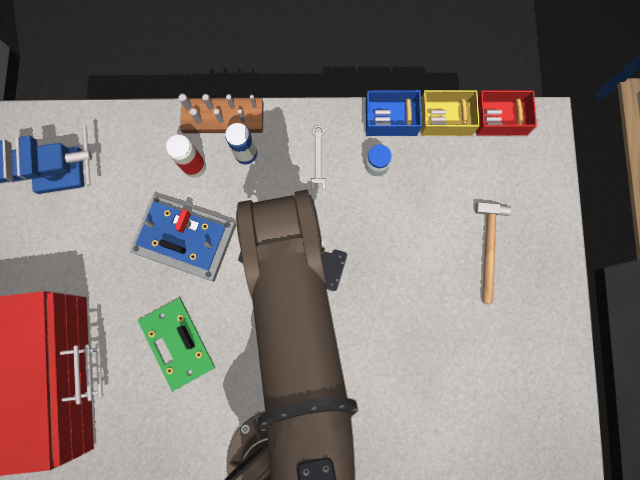

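View pics/scene9.png

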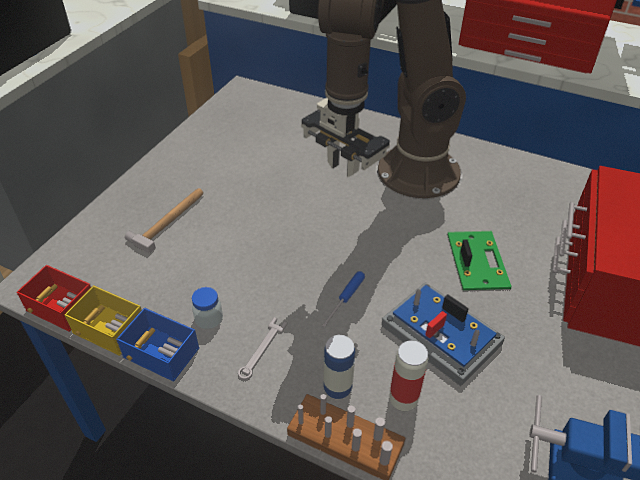

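The template is seated with the bar across the slot, and the other items are in place. One last numeric check of the bar angle.

```bash
python3 - <<'E'
from h import *
T=lambda a,b:up((a,b),125,185,6); S=lambda a,b:up((a,b),380,260,5)
# bar local y at lock=1.57 -> fixture -x ; corners
lt=[("top",(7,-27,91),T(346,144)),("top",(7,27,91),T(299,261)),("top",(-7,-27,91),T(372,151)),("top",(-7,27,91),T(328,273))]
ls=[("scene",(7,27,91),S(313,258)),("scene",(-7,27,91),S(334,270)),("scene",(7,-27,91),S(240,322)),("scene",(-7,-27,91),S(262,335))]
for o in (lt,ls,lt+ls):
    p,r=fit(o,[.589,.237,1.2]); print(p.round(4),"lock",(p[2]+.341).round(3),r.round(1).tolist())
for k in ("top","scene"):
    a=cv2.imread(f"pics/{k}0.png");b=cv2.imread(f"pics/{k}9.png")
E
```

```text
[0.5891 0.2372 1.2511] lock 1.592 [[-0.4, -0.5], [-0.3, 0.3], [0.6, 0.1], [0.1, 0.1]]
[0.5885 0.2393 0.9674] lock 1.308 [[6.8, 4.9], [-1.4, -1.9], [1.3, 1.6], [-7.0, -5.5]]
[0.5891 0.2372 1.2483] lock 1.589 [[-0.3, -0.5], [-0.3, 0.3], [0.6, 0.1], [0.1, 0.1], [3.9, 2.1], [-5.5, -3.8], [3.4, 3.3], [-6.2, -3.0]]
```

```bash
python3 - <<'E'
from h import *
S=lambda a,b:up((a,b),380,260,5)
ls=[("scene",(-7,27,91),S(313,258)),("scene",(7,27,91),S(334,270)),("scene",(-7,-27,91),S(240,322)),("scene",(7,-27,91),S(262,335))]
p,r=fit(ls,[.589,.237,1.2]); print(p.round(4),"lock",(p[2]+.341).round(3),r.round(1).tolist())
print(arm.sign_off(), arm.observe()['clock'])
E
```

```text
[0.5888 0.2396 1.2458] lock 1.587 [[-0.2, -1.1], [0.8, 0.1], [-0.7, -0.1], [0.1, 1.0]]
the job is handed in; nothing more can be done
the job is handed in; nothing more can be done
```

The job is done and handed in at about 25 s of the allowed 72 s. I turned the red bar to its zero stop and lowered the blue template over both pins onto the blank. I then turned the bar back to its locked stop, let go and moved the arm clear.

- **Template seated:** the tool stopped at 73.4 mm, where 73.5 mm means fully home. In the scene picture all four corners agree with an upper face 48 mm above the bench, to about 1.7 pixels. Both pins stand through their holes.
- **Bar locked:** turning torque rose to 0.47 N m at the stop. The bar's angle measures 1.59 rad from each camera separately, against 1.57 expected. My first scene fit gave 1.31 rad because I had swapped corners; corrected, it agrees.
- **Other items:** they look unmoved in the last pictures, judged by eye only.
- **Disagreements:** camera positions differed from the arm's by about 2 mm, within calibration, and I worked from the arm's own measurements. Before letting go I pressed the template onto its seat harder than meant, about 49 N for a moment at the wrist. That is under the 120 N limit, but above the 40 N figure for the arm or gripper's body. The load went through the held plate, not the body, as far as I can tell.
- **Release:** the template settled about 0.5 mm as the jaws opened.

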